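Clear the sanding and polishing things into their bench racks

TASK

Sanding is finished and the small things lie mixed on the bench: put each kind back where it belongs, so that no grit gets among the polishing compound. Lay the two sanding drums in the dowel rack, one in each half, the two polishing bars in the tray with two bays, one flat in each bay, and the wad of sanding sheets flat in the tray with a single bay. Everything must sit down fully in its place, and the small carved shell that lies among them stays where it is.

Things in the scene. Friction and masses are not known exactly. Their poses are not given: they have to be found in the camera images.
- drum_1_mid (a point): sanding drum of cork faced with dark grey abrasive: a cylinder 33 mm in diameter and 53 mm long, lying on its side on the bench at the start (one of two, alike; free to roll). This point is its centre, 16 mm above the bench when it lies there; its y axis runs along the cylinder
- drum_2_mid (a point): sanding drum of cork faced with dark grey abrasive: a cylinder 33 mm in diameter and 53 mm long, lying on its side on the bench at the start (one of two, alike; free to roll). This point is its centre, 16 mm above the bench when it lies there; its y axis runs along the cylinder
- bar_1: bar of polishing compound, dull green, a plain block with a slightly hollow top, 26 mm (its x) by 62 mm (its y) by 24 mm high (one of two, alike in shape). Origin: centre of its underside, z up
- bar_2: bar of polishing compound, dull red, a plain block with a slightly hollow top, 26 mm (its x) by 62 mm (its y) by 24 mm high (one of two, alike in shape). Origin: centre of its underside, z up
- sand_pad: wad of folded grey-brown sanding sheets, a flat oblong 45 mm (its x, the way to grip it) by 102 mm (its y) by 21 mm high. Origin: centre of its underside, z up
- drum_rack: fixed wooden rack, 60 (x) by 172 (y) mm, board 8 mm thick. Two steel dowels along y, 8 mm thick, at x = -10 and +10, centres 16 mm up. Cheeks 8 mm thick, 30 mm high at y = -76, 0, +76 leave two halves 68 mm long, middles at y = -38 and +38. A drum lies between the dowels, axis along y, centre at x = 0, 33 mm up; finger room beside it down to the board. Origin: centre of underside, z up
- polish_tray: fixed shallow wooden tray, 58 (x) by 180 (y) mm, two felt-lined bays end to end. Each bay is 42 (x) by 78 (y) mm, middle at y = -43 or +43; floor 6 mm and lips 16 mm above the bench. In the middle of each bay's long sides the lip is cut away over 40 mm, down to the floor, for the fingers. Origin: centre of underside, z up
- pad_tray: fixed shallow wooden tray, 78 (x) by 136 (y) mm, with one felt-lined bay 62 (x) by 120 (y) mm in its middle; floor 6 mm and lips 16 mm above the bench. In the middle of each long side the lip is cut away over 50 mm, down to the floor, for the fingers. Origin: centre of underside, z up
- shell_sample: small loose carved pearl shell, 40 by 49 by 13 mm, lying among the things to be sorted; not to be moved. Origin: centre of its underside, z up
Things that resemble listed ones, but are neither listed nor needed, are in the scene too. What is shaped like the bar_2 but yellow is not meant.

How it is judged (in metres and radians):
At the end, for the whole second after the job is handed in: A drum on both dowels in each rack half (13 mm along, 7 mm across, 4 mm in height, 0.2 rad); a bar flat in each polish bay (12 mm) and the wad flat in its tray (13 mm), undersides within 3 mm of the floor, tilt under 0.1 rad, at rest; shell moved under 20 mm (((x of drum_1_mid in the frame of drum_rack between -0.007 and 0.007 m and y of drum_1_mid in the frame of drum_rack between 0.025 and 0.051 m and z of drum_1_mid in the frame of drum_rack between 0.0293 and 0.0373 m and angle between the y axis of each of drum_1_mid, drum_2_mid and the y axis of drum_rack, either way round below 0.2 rad and x of drum_2_mid in the frame of drum_rack between -0.007 and 0.007 m and y of drum_2_mid in the frame of drum_rack between -0.051 and -0.025 m and z of drum_2_mid in the frame of drum_rack between 0.0293 and 0.0373 m) or (x of drum_2_mid in the frame of drum_rack between -0.007 and 0.007 m and y of drum_2_mid in the frame of drum_rack between 0.025 and 0.051 m and z of drum_2_mid in the frame of drum_rack between 0.0293 and 0.0373 m and angle between the y axis of each of drum_2_mid, drum_1_mid and the y axis of drum_rack, either way round below 0.2 rad and x of drum_1_mid in the frame of drum_rack between -0.007 and 0.007 m and y of drum_1_mid in the frame of drum_rack between -0.051 and -0.025 m and z of drum_1_mid in the frame of drum_rack between 0.0293 and 0.0373 m)) and ((x of bar_1 in the frame of polish_tray between -0.012 and 0.012 m and y of bar_1 in the frame of polish_tray between 0.031 and 0.055 m and z of bar_1 in the frame of polish_tray between 0.003 and 0.009 m and x of bar_2 in the frame of polish_tray between -0.012 and 0.012 m and y of bar_2 in the frame of polish_tray between -0.055 and -0.031 m and z of bar_2 in the frame of polish_tray between 0.003 and 0.009 m) or (x of bar_2 in the frame of polish_tray between -0.012 and 0.012 m and y of bar_2 in the frame of polish_tray between 0.031 and 0.055 m and z of bar_2 in the frame of polish_tray between 0.003 and 0.009 m and x of bar_1 in the frame of polish_tray between -0.012 and 0.012 m and y of bar_1 in the frame of polish_tray between -0.055 and -0.031 m and z of bar_1 in the frame of polish_tray between 0.003 and 0.009 m)) and x of sand_pad in the frame of pad_tray between -0.013 and 0.013 m and y of sand_pad in the frame of pad_tray between -0.013 and 0.013 m and z of sand_pad in the frame of pad_tray between 0.003 and 0.009 m and angle between each of bar_1, bar_2, sand_pad's own z axis and vertical below 0.1 rad and linear speed of each of bar_1, bar_2, sand_pad below 0.02 m/s and distance of shell_sample from where it was at the start of the episode below 0.02 m); the robot touches nothing.
It fails at once if the small carved shell was pushed away (distance of shell_sample from where it was at the start of the episode above 0.025 m).
It also fails if it takes over 112 s, if anything falls off the work surface, if the arm or the gripper's body presses on something with over 40 N, if the wrist force passes 120 N, or if a joint passes its speed limit or range.

ROBOT

A 7-joint arm with a two-finger parallel gripper is mounted at the origin on a cart in front of the work surface, level with it; the furniture and walls round the work are solid. World frame = base frame: x ahead of the robot, y to its left, z up, the work surface at z = 0. Lengths are in mm, angles in rad, forces in N, time in s.
With the tool pointing down it reaches from about 350 to 900 mm from the base axis. Payload 8.1 kg.
Tool frame: the origin (TCP) lies midway between the tips of the shut fingers; the grasp point (between the pads) lies 19 mm behind it; x points along the fingers, y is the direction in which the jaws open and shut, and the axes are right-handed (so a half turn about x gives the same grasp; the last joint's range is limited). The gripper opens to 85 mm and grips with 20 to 120 N. Pads are 22 mm wide; open, the fingers measure 114 mm over their backs; the gripper's body (76 mm by 85 mm) begins 54 mm behind the grasp point. The pads swing forward as they close: fully open they stand 13 mm farther back than shut.
Start: joints at [1.182, 0.434, 0.025, 1.573, -0.012, 1.134, -0.075], TCP at [176.179, -599.668, 231.323] pointing down, gripper open.
Joint ranges: [-2.62, 2.62], [-0.44, 2.09], [-1.27, 1.32], [0.08, 2.57], [-1.32, 4.46], [0.12, 2], [-2.74, 2.74]. Speed limits (rad/s): [2.22, 2.22, 3.01, 3.01, 3.14, 3.14, 3.14].

INTERFACE

Orientations are given as a rotation vector (axis times angle).
In Python, from cell import r, grab_frame, spotter gives the robot as it stands.
- The arm moves only by the tool play_rows, never from a script. Its argument "plan" is a list of rows, each a list of 7 numbers: the turn, a rotation vector about the tool's x, y, z in rad, then the shift along the tool's x, y, z in cm, then the opening, from 0 (shut) to 1 (fully open). In form: [[rx, ry, rz, dx, dy, dz, gripper], ...]. A call has 1 to 20 rows; each row is the pose to reach, as a shift and turn from the pose commanded when the call began, along the tool's axes at that moment; what a row does not reach only later rows make up. A row lasts 1/10 s, in which the tool goes at most 50 mm and 8.59 degrees, less where a joint would pass 70% of its speed; a pose out of reach is approached as far as the arm can. A call with a gripper value outside its range is refused whole. The fingers move at their own pace and stop on an object; "grip_force" is the grip in N (left out, the last holds). Time passes only in rows, so rows that repeat a pose let the fingers close. It gives the time, the measured TCP pose, the force and the opening at its end, in the units of the state.
- r.state(): the state, without advancing time (a new reading comes with each control period).
- grab_frame(name): name is "side" or "top" or "wrist"; returns a dict with "pixels" (384x512x3 uint8, red, green, blue), "fx", "fy", "cx", "cy" (pixels), "distortion" ([k1, k2, p1, p2, k3] as OpenCV has them; the pictures are not rectified), "extrinsics" (4x4, takes a point from camera to world coordinates); the wrist camera has in their place "T_tool_cam" (4x4, takes a point from camera to tool coordinates, whose origin is the TCP and whose axes are the tool frame's). Camera axes: x right, y up, looking along -z (the intrinsics and any distortion apply to the point x, -y, -z); pixel columns grow to the right and rows downward; lengths in mm; the calibration is good to about 2 mm. A picture is of the moment at which its call begins: read the wrist's pose just before it. There is no depth.
- r.sign_off(): hands the job in, once; it reports no verdict.
Trained networks look in a picture, given as the dict that the camera call returned (one of the last four; its "shot" number tells which), for a name from the list of things; names that differ only in an ending like _2 or _b are one class to them, and where a whole thing is asked for, a point or a joint stands for the part that bears it (a point fixed in the world has none). Each returns a list of dicts, best first, with "score" (0 to 1); they miss things now and then, are a little off and sometimes report something else, mostly with a low value. They report only what shows in the picture. A call takes as long as a camera call. They do not tell look-alikes from the thing itself.
- spotter.spot_in(label, picture): "bbox" ([left, top, right, bottom] in pixels, round what is visible of it).
The state is a dict: "clock": time; "joints": joint angles; "joint_velocities": joint speeds; "joint_torque": joint torques, N m; "position": TCP position; "orientation": TCP orientation; "force": force on the tool from outside, world axes, zero at the start; "torque": the same for the moment, N m; "width": opening from 0.0 (shut) to 1.0 (fully open).
Only numpy, scipy, OpenCV 4.12 (cv2) and the standard library are available. Lean on these libraries where they do the work, as an engineer would, in place of code of your own. Each camera call takes 0.05 s, during which the arm holds its last target.

## Working session

There is one attempt and no reset: what is moved stays moved. The work goes in short steps, Python scripts to look and compute and a tool call to move; the robot and the scene stay as the last step left them, time stands still between calls to the robot, and variables do not carry over. Pictures are saved under pics/ and viewed, and the job is handed in when it is done.

Besides the shell and the picture viewer there is one more tool, called after "Emit:" by a JSON object that holds its "fn" and its "kwargs", one argument or row to a line. play_rows: Moves the arm, as the interface text tells. Its arguments: {"type":"object","properties":{"plan":{"type":"array","items":{"type":"array","items":{"type":"number"}}},"grip_force":{"type":"number"}},"required":["plan"]}

```bash
ls; mkdir -p pics; python3 - <<'E'
from cell import r, grab_frame, spotter
import cv2, numpy as np
print(r.state())
for n in ("side","top","wrist"):
    f=grab_frame(n); cv2.imwrite(f"pics/{n}0.png",f["pixels"][:,:,::-1])
    print(n,{k:(np.round(v,3).tolist() if not isinstance(v,(int,str)) else v) for k,v in f.items() if k!="pixels"})
    for l in ["drum_1_mid","bar_1","bar_2","sand_pad","drum_rack","polish_tray","pad_tray","shell_sample"]:
        print(l,[(round(d["score"],2),np.round(d["bbox"]).astype(int).tolist()) for d in spotter.spot_in(l,f)])
E
```

```text
pics
{'clock': 0.0, 'joints': array([ 1.18234939,  0.43523161,  0.02499114,  1.57408225, -0.01162587,
        1.13397953, -0.07508565]), 'joint_velocities': array([ 0.0015099 ,  0.00193841,  0.00028674,  0.00035111, -0.0008786 ,
        0.00126888,  0.00030504]), 'joint_torque': array([-1.50429200e-04, -6.70477796e+01,  1.02489889e+00, -3.16210198e+01,
        1.53996988e-02,  1.25311784e-02, -1.32563733e-05]), 'position': array([ 176.03749692, -599.1844996 ,  230.52653939]), 'orientation': array([ 2.06841421,  0.29920384, -2.06913625]), 'force': array([-0.04899347, -0.37436953, -0.33188852]), 'torque': array([-0.04320161,  0.01461502, -0.0085175 ]), 'width': 0.996551768977781}
side {'fx': 371.968, 'fy': 371.968, 'cx': 266.115, 'cy': 186.854, 'distortion': [-0.021, 0.0, 0.0, 0.0, 0.0], 'extrinsics': [[-0.889, 0.256, -0.38, 66.51], [-0.457, -0.46, 0.761, 728.526], [0.02, 0.85, 0.526, 513.154], [0.0, 0.0, 0.0, 1.0]], 'shot': 1}
drum_1_mid [(0.8, [226, 209, 252, 232])]
bar_1 [(0.78, [219, 269, 256, 304]), (0.63, [289, 153, 306, 160]), (0.62, [295, 277, 328, 306]), (0.59, [242, 183, 267,
[... 839 characters left out ...]
148, 216, 168, 244]), (0.66, [360, 170, 384, 192]), (0.51, [269, 160, 296, 187])]
sand_pad [(0.74, [115, 167, 160, 193])]
drum_rack [(0.82, [313, 97, 388, 124])]
polish_tray [(0.92, [222, 99, 296, 133]), (0.2, [317, 99, 389, 122])]
pad_tray [(0.55, [135, 106, 196, 140])]
shell_sample [(0.66, [178, 183, 195, 203]), (0.48, [115, 167, 160, 195])]
wrist {'fx': 309.128, 'fy': 309.128, 'cx': 251.946, 'cy': 185.452, 'distortion': [-0.036, 0.0, 0.0, 0.0, 0.0], 'T_tool_cam': [[0.001, 0.276, -0.961, -142.624], [1.0, -0.0, 0.001, -1.165], [-0.0, -0.961, -0.276, -72.195], [0.0, 0.0, 0.0, 1.0]], 'shot': 3}
drum_1_mid []
bar_1 []
bar_2 []
sand_pad []
drum_rack []
polish_tray []
pad_tray []
shell_sample []
```

View images.

```bash
python3 - <<'E'
import cv2
a=cv2.imread("pics/top0.png"); cv2.imwrite("pics/top0b.png",cv2.resize(a[80:320,80:420],None,fx=2.3,fy=2.3,interpolation=cv2.INTER_CUBIC))
a=cv2.imread("pics/side0.png"); cv2.imwrite("pics/side0b.png",cv2.resize(a[120:330,70:380],None,fx=2.5,fy=2.5,interpolation=cv2.INTER_CUBIC))
E
```

```text
(no output)
```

View pics/top0b.png

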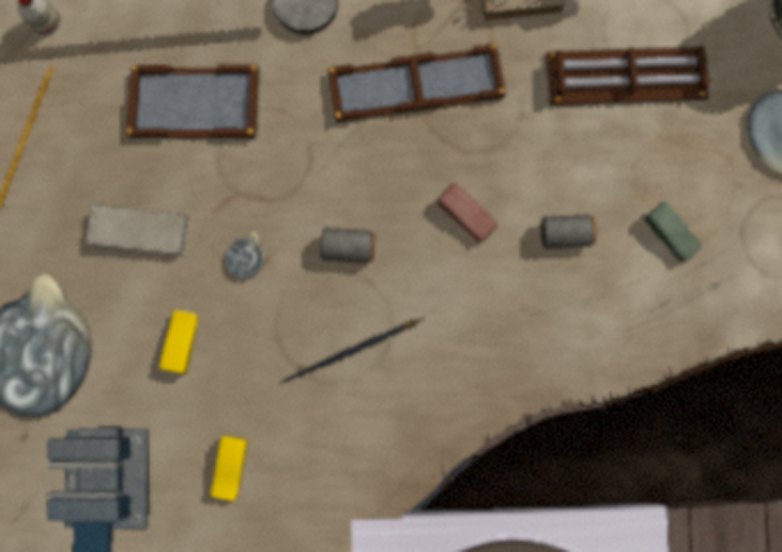

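View pics/side0b.png

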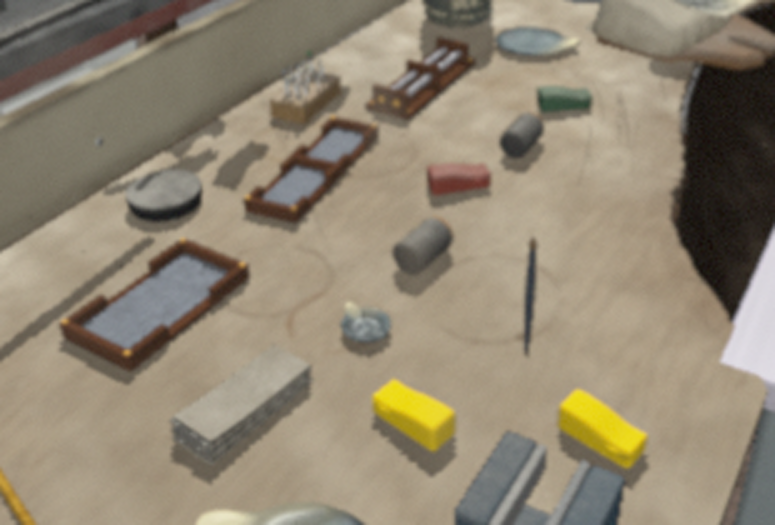

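View pics/top0.png

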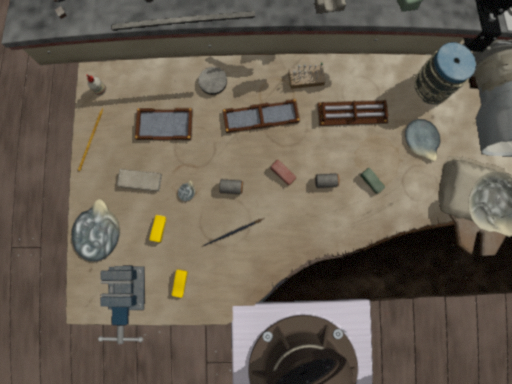

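View pics/side0.png

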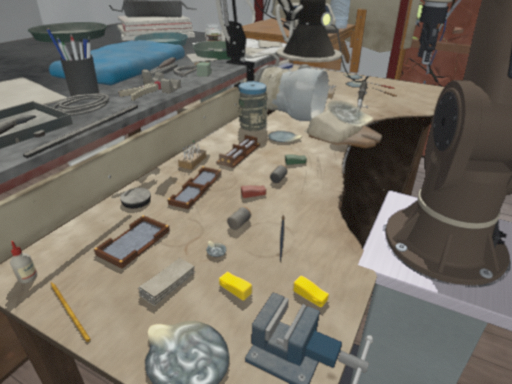

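View pics/wrist0.png

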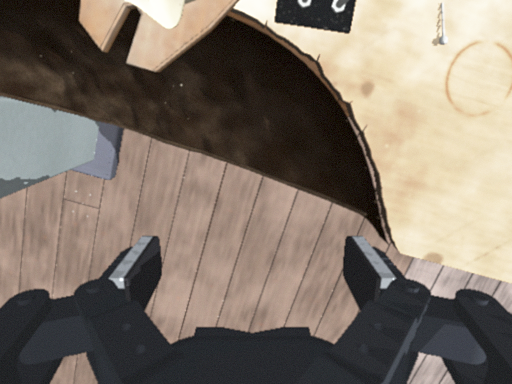

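```bash
cat > h.py <<'E'
from cell import r, grab_frame, spotter
import cv2, numpy as np
from scipy.spatial.transform import Rotation as R
def toolT():
    s=r.state(); T=np.eye(4); T[:3,:3]=R.from_rotvec(s["orientation"]).as_matrix(); T[:3,3]=s["position"]; return T
def shot(n):
    T=toolT() if n=="wrist" else None
    f=grab_frame(n); f["E"]=T@np.array(f["T_tool_cam"]) if n=="wrist" else np.array(f["extrinsics"]); return f
def K(f): return np.array([[f["fx"],0,f["cx"]],[0,f["fy"],f["cy"]],[0,0,1.]])
def ray(f,px):
    p=cv2.undistortPoints(np.array(px,float).reshape(-1,1,2),K(f),np.array(f["distortion"])).reshape(-1,2)
    d=np.c_[p[:,0],-p[:,1],-np.ones(len(p))]@f["E"][:3,:3].T
    return f["E"][:3,3],d/np.linalg.norm(d,axis=1,keepdims=True)
def onplane(f,px,z):
    o,d=ray(f,px); return o+d*((z-o[2])/d[:,2])[:,None]
def proj(f,P):
    P=np.atleast_2d(P); c=(P-f["E"][:3,3])@f["E"][:3,:3]; c=c*[1,-1,-1]
    return cv2.projectPoints(c,np.zeros(3),np.zeros(3),K(f),np.array(f["distortion"]))[0].reshape(-1,2)
def tri(rays):
    A=np.zeros((3,3));b=np.zeros(3)
    for o,d in rays:
        M=np.eye(3)-np.outer(d,d);A+=M;b+=M@o
    X=np.linalg.solve(A,b); return X,[np.linalg.norm(np.cross(X-o,d)) for o,d in rays]
def save(f,name,scale=1.5,crop=None):
    a=f["pixels"][:,:,::-1]
    if crop: a=a[crop[1]:crop[3],crop[0]:crop[2]]
    cv2.imwrite(f"pics/{name}.png",cv2.resize(a,None,fx=scale,fy=scale,interpolation=cv2.INTER_CUBIC))
E
python3 - <<'E'
from h import *
np.set_printoptions(suppress=True,precision=1)
print(toolT().round(3))
t=shot("top");s=shot("side")
C=lambda b:[(b[0]+b[2])/2,(b[1]+b[3])/2]
pts={"drumA":([218,180,242,194],[226,209,252,232]),"drumB":([315,173,340,188],[270,166,288,182]),
"red":([269,160,296,187],[242,183,267,197]),"green":([360,170,384,192],[284,153,307,165]),"pad":([115,167,160,193],[140,261,194,307]),
"rack":([317,99,389,124],[217,138,260,169]),"pol":([222,99,300,133],[165,166,221,210]),"padtray":([135,106,194,140],[94,213,170,267]),"shell":([178,183,195,203],[209,240,229,256])}
for k,(a,b) in pts.items():
    o1,d1=ray(t,C(a));o2,d2=ray(s,C(b));X,e=tri([(o1,d1[0]),(o2,d2[0])]);print(k,X,np.array(e),onplane(t,[C(a)],15)[0])
for n,p in dict(stone=(470,170),stoneR=(445,190),barrel=(430,95),dish=(424,138),hole=(300,280),lampshell=(490,200)).items(): print(n,onplane(t,[p],30)[0])
E
```

```text
[[   0.     0.3   -1.   176.2]
 [  -0.    -1.    -0.3 -599.7]
 [  -1.     0.     0.   231.3]
 [   0.     0.     0.     1. ]]
drumA [419.1 155.9   7.9] [0.7 0.7] [418.5 155.7  15. ]
drumB [428.7 -72.6  11.3] [0.6 0.6] [428.5 -71.7  15. ]
red [447.3  32.4  12.2] [0.9 0.9] [447.5  32.9  15. ]
green [ 425.7 -179.2    9.5] [0.4 0.4] [ 425.1 -177.4   15. ]
pad [441.9 377.2   0.7] [1.7 1.7] [440.5 373.9  15. ]
rack [ 603. -149.   -3.] [1. 1.] [ 597.3 -143.9   15. ]
pol [598.8  80.4  -2.8] [3.1 3.1] [589.5  79.4  15. ]
padtray [584.1 315.4   1.6] [0.8 0.8] [578.7 311.9  15. ]
shell [406.3 257.3  10.2] [1.3 1.3] [406.8 257.1  15. ]
stone [ 444.3 -418.9   30. ]
stoneR [ 397.2 -349.    30. ]
barrel [ 634.5 -337.8   30. ]
dish [ 524.3 -309.3   30. ]
hole [203.1   3.   30. ]
lampshell [ 370.4 -463.5   30. ]
```

```bash
cat >> h.py <<'E'
def row(targets,T=None):
    """targets: list of (x,y,z,phi_deg); prints rows relative to current pose"""
    T=toolT() if T is None else T
    for x,y,z,ph in targets:
        p=np.radians(ph); zt=np.array([-np.cos(p),-np.sin(p),0]); xt=np.array([0,0,-1.]); yt=np.cross(zt,xt)
        M=np.c_[xt,yt,zt]; rv=R.from_matrix(T[:3,:3].T@M).as_rotvec(); d=T[:3,:3].T@(np.array([x,y,z])-T[:3,3])/10
        print((x,y,z,ph),np.round(rv,3).tolist(),np.round(d,2).tolist())
def phi():
    T=toolT(); return np.degrees(np.arctan2(-T[1,2],-T[0,2]))
E
python3 - <<'E'
from h import *
print(phi())
row([(176,-600,380,phi()),(420,-350,380,60),(510,-190,330,90),(510,-190,210,90)])
E
```

```text
16.374297287398694
(176, -600, 380, np.float64(16.374297287398694)) [0.0, 0.0, -0.0] [-14.87, 0.03, 0.03]
(420, -350, 380, 60) [-0.761, 0.0, -0.0] [-14.87, -17.08, -30.43]
(510, -190, 330, 90) [-1.285, 0.0, -0.0] [-9.87, -29.89, -43.58]
(510, -190, 210, 90) [-1.285, 0.0, -0.0] [2.13, -29.9, -43.58]
```

Emit:
{"fn": "play_rows", "kwargs": {
  "plan": [
    [0,0,0,-5,0,0,1],
    [0,0,0,-10,0,0,1],
    [0,0,0,-14.9,0,0,1],
    [-0.25,0,0,-14.9,-4,-8,1],
    [-0.5,0,0,-14.9,-8,-15,1],
    [-0.76,0,0,-14.9,-12,-22,1],
    [-0.76,0,0,-14.9,-17.1,-30.4,1],
    [-0.76,0,0,-14.9,-17.1,-30.4,1],
    [-1.0,0,0,-14.9,-21,-34,1],
    [-1.285,0,0,-12,-25,-39,1],
    [-1.285,0,0,-9.9,-29.9,-43.6,1],
    [-1.285,0,0,-5,-29.9,-43.6,1],
    [-1.285,0,0,0,-29.9,-43.6,1],
    [-1.285,0,0,2.1,-29.9,-43.6,1],
    [-1.285,0,0,2.1,-29.9,-43.6,1],
    [-1.285,0,0,2.1,-29.9,-43.6,1],
    [-1.285,0,0,2.1,-29.9,-43.6,1]
  ]
}}

```text
clock: 3.15
position: [509.9, -189.2, 209.5]
orientation: [1.208, 1.212, -1.209]
force: [0.6, -0.5, 0.6]
width: 1.001
```

```bash
cat >> h.py <<'E'
import pickle
LAB=["drum_1_mid","bar_1","sand_pad","drum_rack","polish_tray","pad_tray","shell_sample"]
def survey(name):
    f=shot("wrist"); save(f,name); pickle.dump(f,open(f"{name}.pkl","wb"))
    print(name,f["E"][:3,3].round(1),phi().round(1))
    for l in LAB:
        for d in spotter.spot_in(l,f):
            if d["score"]>.3: print(l,round(d["score"],2),np.round(d["bbox"]).astype(int).tolist())
E
python3 - <<'E'
from h import *
survey("w1")
E
```

```text
w1 [ 511.4 -117.2  352.2] 90.0
bar_1 0.91 [148, 126, 207, 176]
drum_rack 0.79 [300, 39, 365, 196]
pad_tray 0.71 [154, 15, 190, 75]
```

View pics/w1.png

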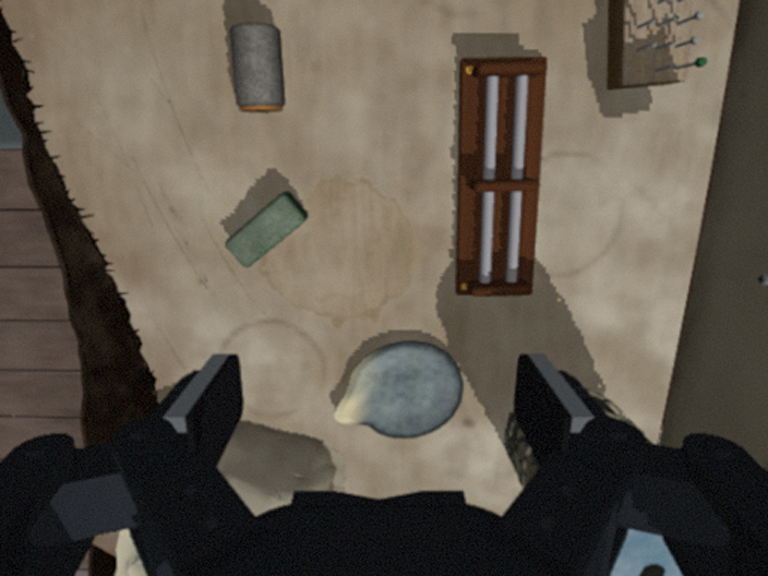

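Emit:
{"fn": "play_rows", "kwargs": {
  "plan": [
    [0,0,0,0,0,-5,1],
    [0,0,0,0,0,-10,1],
    [0,0,0,0,0,-13,1],
    [0,0,0,0,0,-13,1],
    [0,0,0,0,0,-13,1]
  ]
}}

```text
clock: 4.05
position: [510.4, -59.8, 210.7]
orientation: [1.208, 1.209, -1.208]
force: [-0.1, -1.7, -0.0]
width: 0.998
```

```bash
python3 - <<'E'
from h import *
survey("w2")
E
```

```text
w2 [511.5  12.3 353.3] 90.0
bar_1 0.76 [162, 235, 211, 276]
bar_1 0.67 [167, 45, 224, 104]
drum_rack 0.7 [295, 159, 352, 293]
polish_tray 0.94 [297, 3, 365, 120]
```

Emit:
{"fn": "play_rows", "kwargs": {
  "plan": [
    [0,0,0,0,0,-5,1],
    [0,0,0,0,0,-10,1],
    [0,0,0,0,0,-13,1],
    [0,0,0,0,0,-13,1],
    [0,0,0,0,0,-13,1]
  ]
}}

```text
clock: 4.95
position: [510.2, 70.2, 210.2]
orientation: [1.208, 1.21, -1.209]
force: [0.4, -1.6, 0.1]
width: 1.001
```

```bash
python3 - <<'E'
from h import *
survey("w3")
E
```

```text
w3 [511.5 142.4 352.8] 90.0
drum_1_mid 0.77 [149, 52, 184, 111]
bar_1 0.79 [174, 169, 228, 219]
bar_1 0.62 [170, 323, 209, 341]
drum_rack 0.6 [291, 258, 341, 340]
polish_tray 0.92 [292, 65, 356, 231]
```

Emit:
{"fn": "play_rows", "kwargs": {
  "plan": [
    [0,0,0,0,0,-5,1],
    [0,0,0,0,0,-10,1],
    [0,0,0,0,0,-13,1],
    [0,0,0,0,0,-13,1],
    [0,0,0,0,0,-13,1]
  ]
}}

```text
clock: 5.85
position: [510.1, 200.3, 210.1]
orientation: [1.208, 1.21, -1.209]
force: [0.6, -1.1, -0.0]
width: 0.999
```

```bash
python3 - <<'E'
from h import *
survey("w4")
E
```

```text
w4 [511.4 272.4 352.7] 90.0
drum_1_mid 0.96 [162, 176, 189, 230]
bar_1 0.93 [184, 268, 232, 313]
bar_1 0.85 [39, 23, 109, 65]
sand_pad 0.93 [159, 2, 206, 48]
polish_tray 0.56 [288, 186, 346, 320]
pad_tray 0.83 [278, 1, 363, 121]
shell_sample 0.9 [141, 91, 186, 124]
```

Emit:
{"fn": "play_rows", "kwargs": {
  "plan": [
    [0,0,0,0,0,-5,1],
    [0,0,0,0,0,-10,1],
    [0,0,0,0,0,-13,1],
    [0,0,0,0,0,-13,1],
    [0,0,0,0,0,-13,1]
  ]
}}

```text
clock: 6.75
position: [510.0, 330.3, 210.0]
orientation: [1.208, 1.21, -1.209]
force: [0.5, -0.9, -0.8]
width: 0.999
```

```bash
python3 - <<'E'
from h import *
survey("w5")
E
```

```text
w5 [511.4 402.4 352.6] 90.0
drum_1_mid 0.75 [169, 272, 195, 323]
bar_1 0.8 [0, 194, 26, 225]
bar_1 0.72 [55, 149, 123, 181]
sand_pad 0.87 [168, 74, 214, 172]
drum_rack 0.37 [168, 274, 196, 324]
polish_tray 0.61 [282, 281, 336, 341]
pad_tray 0.68 [275, 110, 358, 234]
shell_sample 0.83 [149, 207, 192, 233]
```

View pics/w2.png

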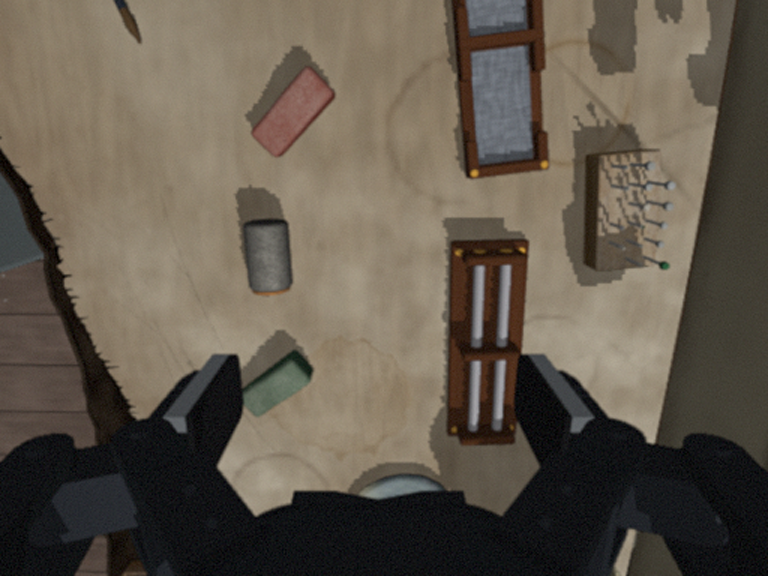

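View pics/w3.png

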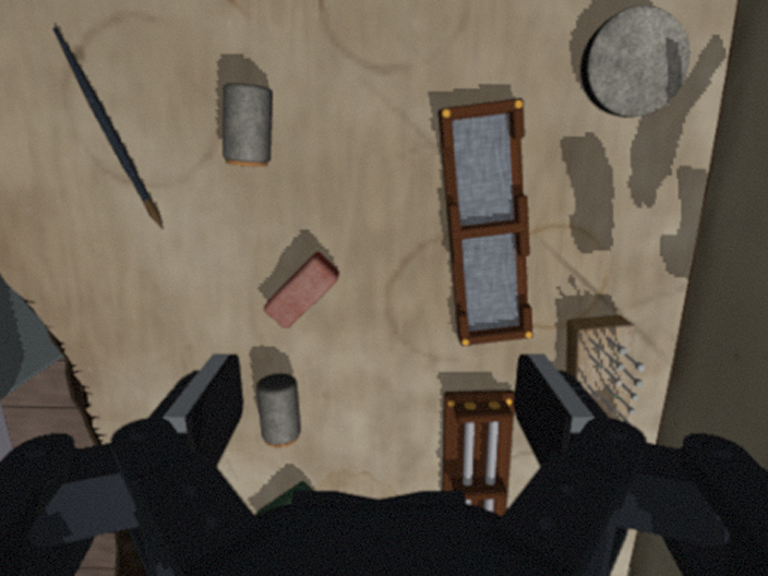

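View pics/w4.png

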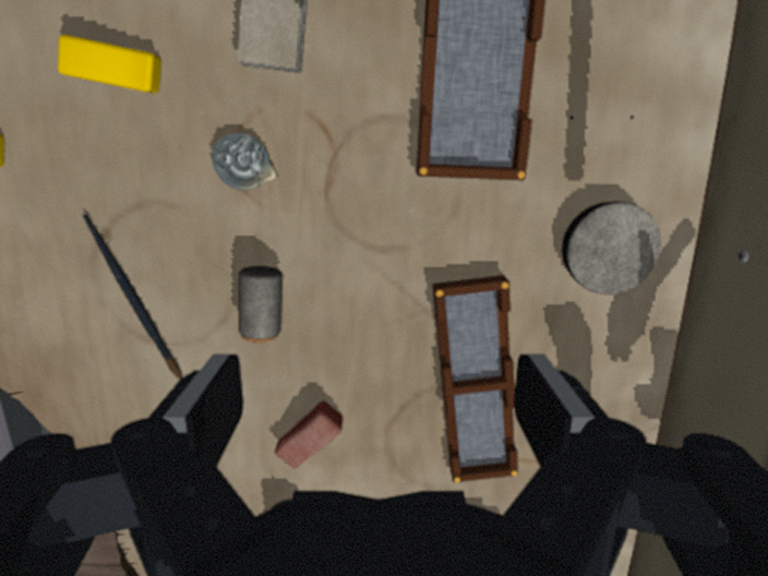

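View pics/w5.png

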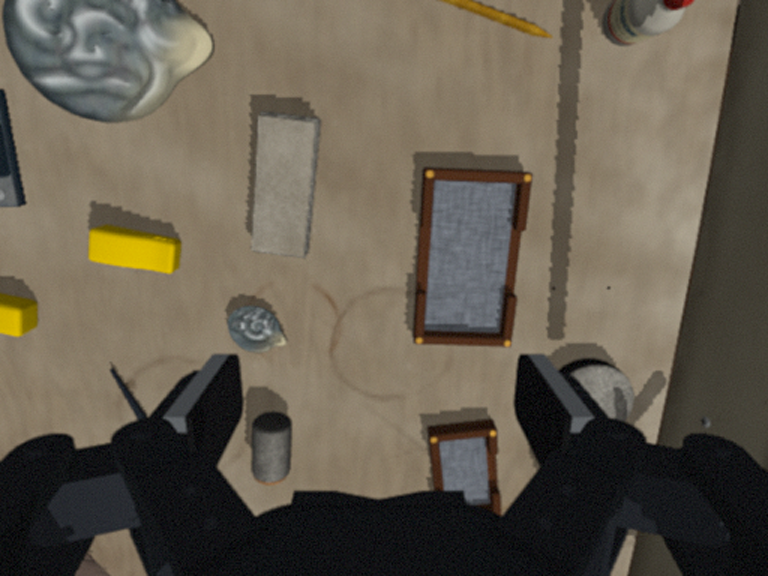

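```bash
cat > fit.py <<'E'
from h import *
from scipy.optimize import minimize
F={k:pickle.load(open(f"w{k}.pkl","rb")) for k in range(1,6)}
def mask(f,bb,kind):
    a=cv2.cvtColor(f["pixels"],cv2.COLOR_RGB2LAB).astype(float); l,t,rr,b=[int(v) for v in bb]; l=max(l-8,0);t=max(t-8,0);rr+=8;b+=8
    m=np.zeros(a.shape[:2],np.uint8)
    s=a[t:b,l:rr]
    h=cv2.cvtColor(f["pixels"],cv2.COLOR_RGB2HSV)[t:b,l:rr]
    if kind=="green": q=s[...,1]<126
    elif kind=="red": q=s[...,1]>140
    else:
        g=np.full(a.shape[:2],cv2.GC_BGD,np.uint8); g[t+6:b-6,l+6:rr-6]=cv2.GC_PR_FGD
        cx,cy=(l+rr)//2,(t+b)//2; w,hh=(rr-l)//6,(b-t)//6; g[cy-hh:cy+hh,cx-w:cx+w]=cv2.GC_FGD
        g[:,:][(g==cv2.GC_BGD)]=cv2.GC_BGD
        cv2.grabCut(np.ascontiguousarray(f["pixels"]),g,None,np.zeros((1,65)),np.zeros((1,65)),6,cv2.GC_INIT_WITH_MASK)
        return ((g==1)|(g==3)).astype(np.uint8)
    m[t:b,l:rr]=q; m=cv2.morphologyEx(m,cv2.MORPH_OPEN,np.ones((3,3)))
    n,lab,st,_=cv2.connectedComponentsWithStats(m); 
    return (lab==1+np.argmax(st[1:,4])).astype(np.uint8)
def box(p,dim,shape):
    x,y,th,z=p; w,L,H=dim
    if shape=="box": P=np.array([[i*w/2,j*L/2,k] for i in(-1,1) for j in(-1,1) for k in(0,H)])
    else:
        a=np.linspace(0,2*np.pi,24,endpoint=False); P=np.array([[w/2*np.cos(q),j*L/2,w/2+w/2*np.sin(q)] for q in a for j in(-1,1)])
    c,s=np.cos(th),np.sin(th)
    return np.c_[x+c*P[:,0]-s*P[:,1],y+s*P[:,0]+c*P[:,1],z+P[:,2]]
def hullmask(f,P,S=4):
    h=cv2.convexHull((proj(f,P)).astype(np.float32))
    m=np.zeros((384*S,512*S),np.uint8); cv2.fillPoly(m,[np.round((h+.5)*S-.5).astype(np.int32)],1); return m
def fit(views,x0,dim,shape,fixz=None):
    crops=[]
    for f,m in views:
        crops.append((f,cv2.resize(m,None,fx=4,fy=4,interpolation=cv2.INTER_NEAREST)))
    def cost(q):
        p=list(q)+([fixz] if fixz is not None else [])
        c=0
        for f,M in crops:
            h=hullmask(f,box(p,dim,shape)); c+=1-(h&M).sum()/max(1,(h|M).sum())
        return c
    q0=np.array(x0[:3] if fixz is not None else x0,float)
    sp=np.vstack([q0]+[q0+d for d in np.diag([8,8,.3,6][:len(q0)])])
    rs=minimize(cost,q0,method="Nelder-Mead",options=dict(initial_simplex=sp,xatol=.02,fatol=1e-4,maxiter=250)); return rs.x,rs.fun/len(crops)
E
python3 - <<'E'
from fit import *
np.set_printoptions(suppress=True,precision=2)
J=[("green",(26,62,24),"box",(425,-178,-.6,0),{1:[148,126,207,176],2:[162,233,211,279]}),
("red",(26,62,24),"box",(447,32,-.6,0),{2:[167,45,224,104],3:[174,169,228,219]}),
("drumA",(33,53,0),"cyl",(419,156,0,0),{3:[149,52,184,111],4:[158,176,189,228]}),
("drumB",(33,53,0),"cyl",(428,-72,0,0),{1:[153,14,191,75],2:[162,144,196,198]}),
("pad",(45,102,21),"box",(441,375,-.1,0),{5:[168,74,214,172]})]
for n,dim,sh,x0,bb in J:
    v=[(F[k],mask(F[k],b,n)) for k,b in bb.items()]
    if n!="pad": p,c=fit(v,x0,dim,sh); print(n,p,np.degrees(p[2]).round(1),c.round(3))
    q,c=fit(v,x0,dim,sh,0.); print("   z=0:",q,np.degrees(q[2]).round(1),c.round(3))
    for (f,m),k in zip(v,bb):
        a=f["pixels"][:,:,::-1].copy(); a=cv2.resize(a,None,fx=4,fy=4)
        H=hullmask(f,box(list(q)+[0],dim,sh)); 
        for M,col in((H,(0,0,255)),(cv2.resize(m,None,fx=4,fy=4),(255,255,0))):
            cs,_=cv2.findContours(M,cv2.RETR_EXTERNAL,cv2.CHAIN_APPROX_NONE); cv2.drawContours(a,cs,-1,col,1)
        b=bb[k]; cx,cy=(b[0]+b[2])//2,(b[1]+b[3])//2; y0=max(0,cy*4-200); x0_=max(0,cx*4-140); cv2.imwrite(f"pics/f_{n}_{k}.png",cv2.resize(a[y0:y0+400,x0_:x0_+280],(280,400)))
    print()
import glob
cv2.imwrite("pics/fits.png",np.vstack([np.hstack([cv2.resize(cv2.imread(g),(196,280)) for g in (sorted(glob.glob("pics/f_*.png"))+["pics/f_pad_5.png"]*8)[i:i+4]]) for i in(0,4,8)])[:840])
E
python3 -c "
import cv2;a=cv2.imread('pics/fits.png');print(a.shape);cv2.imwrite('pics/fits.png',a[:600]);cv2.imwrite('pics/fits2.png',a[560:])"
```

```text
green [ 428.36 -176.88   -0.87   -3.86] -50.0 0.15
   z=0: [ 429.77 -175.6    -0.89] -51.3 0.165

red [452.94  34.73  -0.77  -7.71] -44.2 0.281
   z=0: [453.05  33.49  -0.76] -43.3 0.311

drumA [418.34 155.6   -0.07  -9.84] -4.3 0.063
   z=0: [420.59 155.34  -0.06] -3.2 0.089

drumB [429.01 -67.6    0.05  -2.4 ] 2.9 0.098
   z=0: [429.5  -67.69   0.04] 2.3 0.102

   z=0: [444.37 370.9   -0.13] -7.6 0.206

(840, 784, 3)
```

View pics/fits.png

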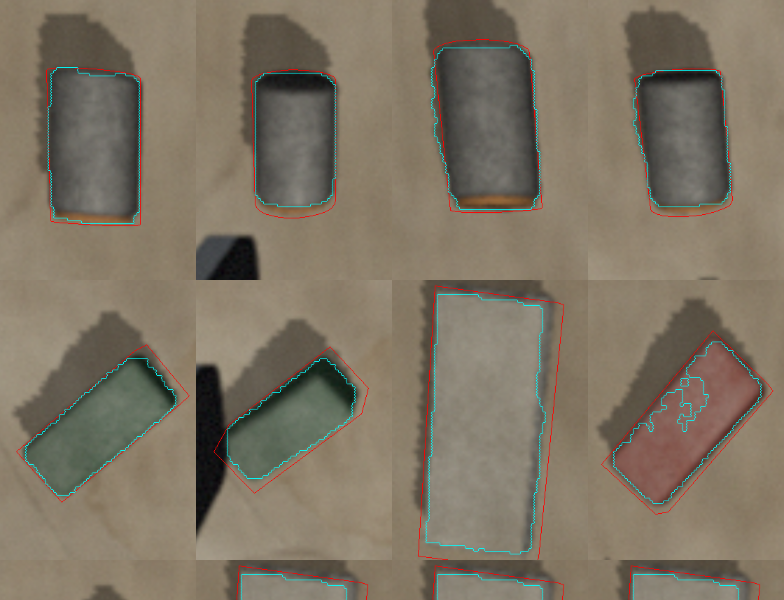

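View pics/fits2.png

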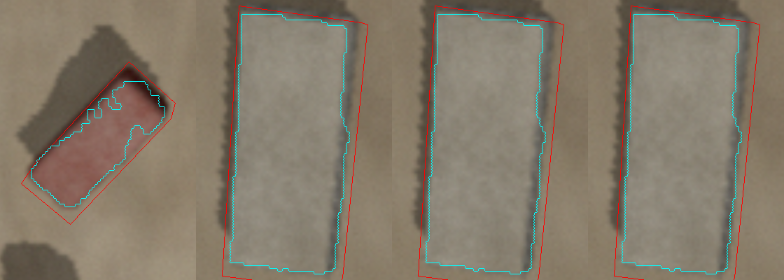

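```bash
python3 - <<'E'
from fit import *
np.set_printoptions(suppress=True,precision=1)
def pt(obs):
    rays=[]
    for k,(u,v) in obs.items():
        o,d=ray(F[k],[((u+.5)/1.5-.5,(v+.5)/1.5-.5)]);rays.append((o,d[0]))
    return tri(rays)[0],[onplane(F[k],[((u+.5)/1.5-.5,(v+.5)/1.5-.5)],16)[0] for k,(u,v) in obs.items()]
for n,o in dict(
 pol_a={3:(446,114),4:(440,293)},pol_b={3:(518,104),4:(505,286)},pol_c={3:(529,335),4:(514,473)},pol_d={3:(465,342),4:(457,479)},
 pad_a={5:(430,174)},pad_b={5:(527,178)},pad_c={4:(521,174),5:(507,343)},pad_d={4:(423,171),5:(419,340)},
 rack_a={1:(469,70),2:(461,252)},rack_c={1:(464,287),2:(455,429)},
 green_tip={1:(293,193),2:(297,351)},drumBfarL={1:(231,27),2:(246,222)}).items():
    X,P=pt(o); print(n,X if len(o)>1 else "",*P)
for k in (1,2):
    f=F[k]; c={1:(295,30,375,205),2:(290,150,360,305)}[k]; save(f,f"rack{k}",3.4,c)
E
```

```text
pol_a [558.9 163.6  14.5] [558.4 163.5  16. ] [558.9 164.   16. ]
pol_b [607.5 170.2  17.8] [607.8 170.4  16. ] [608.3 169.6  16. ]
pol_c [630.6  -1.   15.2] [630.6  -0.7  16. ] [629.9  -0.3  16. ]
pol_d [580.7  -7.2  14.7] [580.4  -6.6  16. ] [580.6  -6.1  16. ]
pad_a  [548.4 382.9  16. ]
pad_b  [617.9 380.4  16. ]
pad_c [613.  253.2  17.4] [613.5 253.1  16. ] [613.4 252.6  16. ]
pad_d [543.7 254.9  15.2] [543.4 254.9  16. ] [543.8 255.2  16. ]
rack_a [574.5 -66.1   7.4] [572.  -67.4  16. ] [573.9 -64.2  16. ]
rack_c [ 578.6 -223.4    5.5] [ 576.3 -220.1   16. ] [ 576.8 -216.3   16. ]
green_tip [ 446.2 -151.2    2.1] [ 449.9 -149.8   16. ] [ 447.8 -144.8   16. ]
drumBfarL [415.1 -41.4  18.6] [413.5 -40.8  16. ] [415.2 -41.8  16. ]
```

View pics/rack1.png

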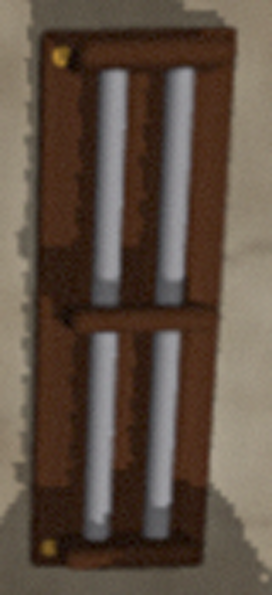

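View pics/rack2.png

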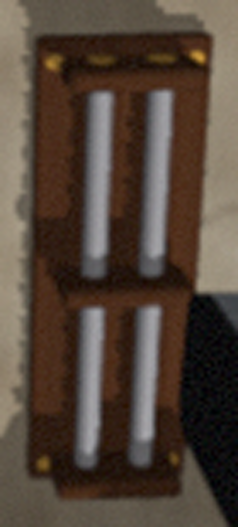

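```bash
python3 - <<'E'
from fit import *
np.set_printoptions(suppress=True,precision=1)
def P(k,crop,pts,z): return onplane(F[k],[((u+.5)/3.4-.5+crop[0],(v+.5)/3.4-.5+crop[1]) for u,v in pts],z)
a=P(1,(295,30),[(114,70),(181,68),(96,540),(155,538)],20); b=P(2,(290,150),[(100,92),(160,92),(88,465),(140,465)],20)
print(a,b)
for m in(a,b):
    c=m.mean(0); d=(m[0]+m[1]-m[2]-m[3])[:2]; print(c,np.degrees(np.arctan2(-d[0],d[1])),np.hypot(*d)/2)
# pins at z=8
p=P(1,(295,30),[(62,56),(48,547)],8); q=P(2,(290,150),[(54,62),(198,58),(42,463),(174,459)],8);print(p,q,q.mean(0))
# overlay
def model(x,y,th):
    c,s=np.cos(th),np.sin(th); L=[]
    def B(x0,x1,y0,y1,z): L.append(np.array([[x0,y0,z],[x1,y0,z],[x1,y1,z],[x0,y1,z]]))
    B(-30,30,-86,86,8)
    for yy in(-38,38):
        for xx in(-10,10): B(xx-4,xx+4,yy-34,yy+34,16)
    return [np.c_[x+c*l[:,0]-s*l[:,1],y+s*l[:,0]+c*l[:,1],l[:,2]] for l in L]
import sys
for k,cr in((1,(285,25,380,210)),(2,(280,150,370,305))):
    S=3; im=cv2.resize(F[k]["pixels"][cr[1]:cr[3],cr[0]:cr[2],::-1],None,fx=S,fy=S)
    cc=(a.mean(0)+b.mean(0))/2; 
    for l in model(cc[0],cc[1],np.radians(1.7)):
        pp=((proj(F[k],l)+.5-np.array(cr[:2]))*S); cv2.polylines(im,[np.round(pp).astype(np.int32)],True,(0,255,0),1)
    cv2.imwrite(f"pics/ro{k}.png",im)
A=[cv2.imread(f"pics/ro{k}.png") for k in(1,2)];h=min(x.shape[0] for x in A);print([x.shape for x in A])
H=max(x.shape[0] for x in A);cv2.imwrite("pics/ro.png",np.hstack([cv2.copyMakeBorder(x,0,H-x.shape[0],0,0,0) for x in A]))
E
```

```text
[[ 587.2  -71.4   20. ]
 [ 607.   -70.6   20. ]
 [ 590.8 -215.7   20. ]
 [ 610.3 -215.    20. ]] [[ 587.   -73.4   20. ]
 [ 606.8  -73.4   20. ]
 [ 591.5 -214.5   20. ]
 [ 610.7 -214.6   20. ]]
[ 598.8 -143.2   20. ] 1.3628142217510189 144.38567651927215
[ 599. -144.   20.] 1.7272353632527928 141.20902258138446
[[ 573.8  -65.9    8. ]
 [ 577.3 -221.8    8. ]] [[ 573.5  -66.1    8. ]
 [ 622.2  -64.6    8. ]
 [ 576.9 -221.7    8. ]
 [ 627.1 -220.2    8. ]] [ 599.9 -143.1    8. ]
[(555, 285, 3), (465, 270, 3)]
```

View pics/ro.png

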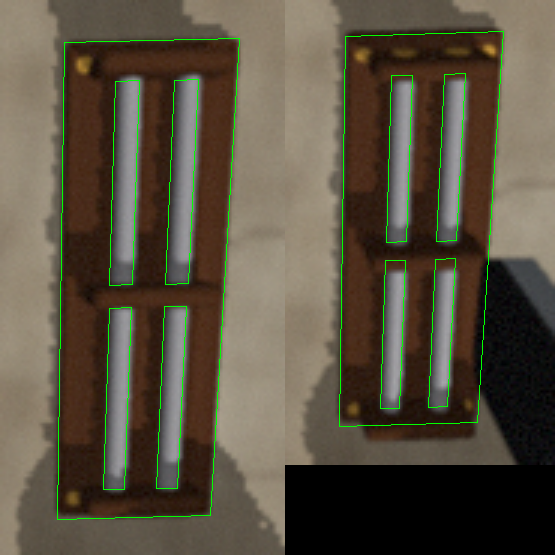

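```bash
python3 - <<'E'
from fit import *
np.set_printoptions(suppress=True,precision=1)
for n,k,z,pts in (("green",1,24,[(226,243),(293,193),(307,215),(247,266)]),("red",2,24,[(252,131),(312,67),(334,92),(277,156)]),("red",3,24,[(265,305),(320,253),(338,272),(287,327)]),("pad",5,21,[(254,250),(258,114),(319,119),(308,257)]),
 ("drumA",3,16.5,[(224,160),(224,86),(272,88),(270,162)]),("drumA",4,16.5,[(238,337),(240,270),(282,270),(280,338)]),("drumB",1,16.5,[(238,106),(231,28),(278,26),(284,107)]),("drumB",2,16.5,[(250,291),(245,223),(288,222),(291,290)])):
    W=onplane(F[k],[((u+.5)/1.5-.5,(v+.5)/1.5-.5) for u,v in pts],z); l=W[1]-W[0]+W[2]-W[3]; s=W[2]-W[1]+W[3]-W[0]
    print(n,W.mean(0),"long",np.linalg.norm(l)/2,"short",np.linalg.norm(s)/2,"ang",np.degrees(np.arctan2(-l[0],l[1])),np.degrees(np.arctan2(s[1],s[0])))
save(F[5],"padc",5,(155,65,225,180))
E
```

```text
green [ 432.  -175.1   24. ] long 60.3201138594109 short 20.02589150280033 ang -52.65774155620737 -54.53567985531549
red [454.9  34.1  24. ] long 58.10265231828385 short 22.09797075316038 ang -45.28110988985863 -46.69614011394539
red [455.2  38.9  24. ] long 58.75658472427004 short 21.395439645044597 ang -44.688533535481426 -48.42060179072775
pad [445.4 373.7  21. ] long 96.06036147628045 short 40.6673805180749 ang -6.1226539152157 -6.103954927225185
drumA [421.  156.4  16.5] long 49.272082120664365 short 32.689701886171505 ang -4.800120580928456 -2.628838120285448
drumA [420.8 154.7  16.5] long 55.15142240786842 short 32.41499548577451 ang -5.62212852722986 -0.6263209181418161
drumB [429.9 -66.   16.5] long 49.959357850801986 short 31.438911379753154 ang 1.5685425115529215 0.13154712056230106
drumB [430.2 -68.2  16.5] long 52.1905180849416 short 31.549964731751732 ang -0.346805580846691 1.3962736773430553
```

View pics/padc.png

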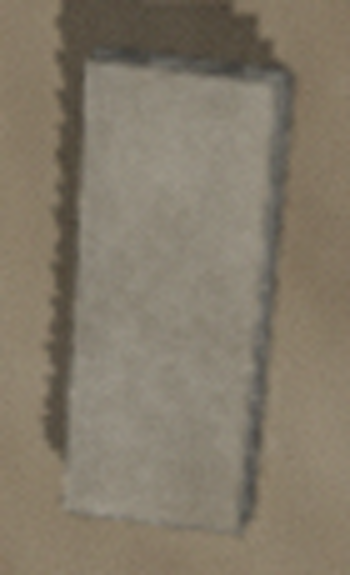

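```bash
python3 - <<'E'
from h import *
row([(445,373,110,84),(445,373,3,84)])
E
```

```text
(445, 373, 110, 84) [0.103, 0.0, -0.0] [10.04, -6.57, -4.36]
(445, 373, 3, 84) [0.103, 0.0, -0.0] [20.74, -6.57, -4.36]
```

Emit:
{"fn": "play_rows", "kwargs": {
  "plan": [
    [0.1,0,0,5,-4,-3,1],
    [0.1,0,0,10,-6.6,-4.4,1],
    [0.1,0,0,14,-6.6,-4.4,1],
    [0.1,0,0,17.5,-6.6,-4.4,1],
    [0.1,0,0,19.5,-6.6,-4.4,1],
    [0.1,0,0,20.7,-6.6,-4.4,1],
    [0.1,0,0,20.7,-6.6,-4.4,1],
    [0.1,0,0,20.7,-6.6,-4.4,0.3],
    [0.1,0,0,20.7,-6.6,-4.4,0.3],
    [0.1,0,0,20.7,-6.6,-4.4,0.3],
    [0.1,0,0,20.7,-6.6,-4.4,0.3],
    [0.1,0,0,20.7,-6.6,-4.4,0.3],
    [0.1,0,0,20.7,-6.6,-4.4,0.3],
    [0.1,0,0,20.7,-6.6,-4.4,0.3],
    [0.1,0,0,20.7,-6.6,-4.4,0.3],
    [0.1,0,0,20.7,-6.6,-4.4,0.3]
  ],
  "grip_force": 50
}}

```text
clock: 8.75
position: [445.1, 374.7, 5.0]
orientation: [1.285, 1.16, -1.281]
force: [-1.8, -1.3, 9.2]
width: 0.484
```

```bash
python3 - <<'E'
from h import *
print(phi()); row([(445,374,90,84),(581,318,90,87.9),(581,318,11,87.9)])
E
```

```text
84.23538543967
(445, 374, 90, 84) [0.004, -0.002, -0.002] [-8.5, 0.01, 0.05]
(581, 318, 90, 87.9) [-0.064, -0.002, -0.002] [-8.49, 14.1, 4.26]
(581, 318, 11, 87.9) [-0.064, -0.002, -0.002] [-0.59, 14.09, 4.27]
```

Emit:
{"fn": "play_rows", "kwargs": {
  "plan": [
    [0,0,0,-2,0,0,0.3],
    [0,0,0,-5,0,0,0.3],
    [0,0,0,-8.5,0,0,0.3],
    [-0.03,0,0,-8.5,4,1,0.3],
    [-0.064,0,0,-8.5,8,2.2,0.3],
    [-0.064,0,0,-8.5,12,3.5,0.3],
    [-0.064,0,0,-8.5,14.1,4.25,0.3],
    [-0.064,0,0,-8.5,14.1,4.25,0.3],
    [-0.064,0,0,-8.5,14.1,4.25,0.3]
  ]
}}

```text
clock: 9.65
position: [580.3, 317.5, 88.6]
orientation: [1.237, 1.192, -1.236]
force: [-0.0, -0.5, -0.1]
width: 0.484
```

```bash
python3 - <<'E'
from h import *
print(phi());survey("w6"); row([(581,318,12,87.9)])
E
```

```text
87.87027495363186
w6 [584.3 389.5 231.2] 88.0
bar_1 0.49 [26, 247, 84, 287]
sand_pad 0.75 [201, 146, 301, 332]
pad_tray 0.87 [193, 104, 308, 279]
pad_tray 0.34 [204, 145, 302, 331]
shell_sample 0.57 [22, 249, 83, 288]
(581, 318, 12, 87.9) [0.001, -0.0, -0.0] [7.65, 0.11, 0.01]
```

View pics/w6.png

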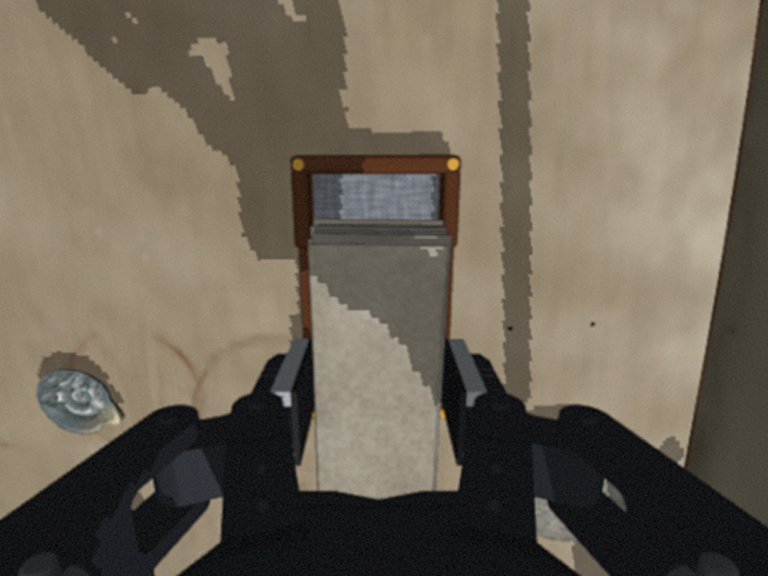

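```bash
python3 - <<'E'
from h import *
f=pickle.load(open("w6.pkl","rb"))
print(onplane(f,[(u/1.5,v/1.5) for u,v in [(311,241),(450,246)]],105)); print(onplane(f,[(u/1.5,v/1.5) for u,v in [(298,163),(453,163)]],16))
E
```

```text
[[564.91071394 364.74103404 105.        ]
 [603.4079115  361.8916727  105.        ]]
[[548.06084867 383.31866027  16.        ]
 [618.08985179 380.7088009   16.        ]]
```

Emit:
{"fn": "play_rows", "kwargs": {
  "plan": [
    [0,0,0,4,0,-0.2,0.3],
    [0,0,0,6,0,-0.2,0.3],
    [0,0,0,7,0,-0.2,0.3],
    [0,0,0,7.6,0,-0.2,0.3],
    [0,0,0,7.9,0,-0.2,0.3],
    [0,0,0,7.9,0,-0.2,0.3]
  ]
}}

```text
clock: 10.65
position: [580.7, 320.2, 11.1]
orientation: [1.237, 1.191, -1.235]
force: [-2.0, -1.3, 3.7]
width: 0.48
```

Emit:
{"fn": "play_rows", "kwargs": {
  "plan": [
    [0,0,0,0,0,0,0.75],
    [0,0,0,0,0,0,0.75],
    [0,0,0,0,0,0,0.75],
    [0,0,0,0,0,0,0.75],
    [0,0,0,-2,0,0,0.75],
    [0,0,0,-5,0,0,0.75],
    [0,0,0,-10,0,0,1],
    [0,0,0,-13,0,0,1],
    [0,0,0,-13,0,0,1]
  ]
}}

```text
clock: 11.55
position: [582.6, 321.8, 144.7]
orientation: [1.243, 1.19, -1.228]
force: [0.5, -0.4, -0.1]
width: 0.994
```

```bash
python3 - <<'E'
from h import *
survey("w7"); row([(421,155.5,130,87),(421,155.5,2,87)])
E
```

```text
w7 [585.5 393.2 287.7] 87.9
bar_1 0.85 [1, 170, 21, 204]
bar_1 0.71 [203, 106, 296, 255]
pad_tray 0.56 [205, 109, 295, 254]
shell_sample 0.66 [58, 230, 109, 258]
(421, 155.5, 130, 87) [0.016, 0.001, 0.002] [0.85, -15.29, 16.95]
(421, 155.5, 2, 87) [0.016, 0.001, 0.002] [13.65, -15.27, 16.93]
```

View pics/w7.png

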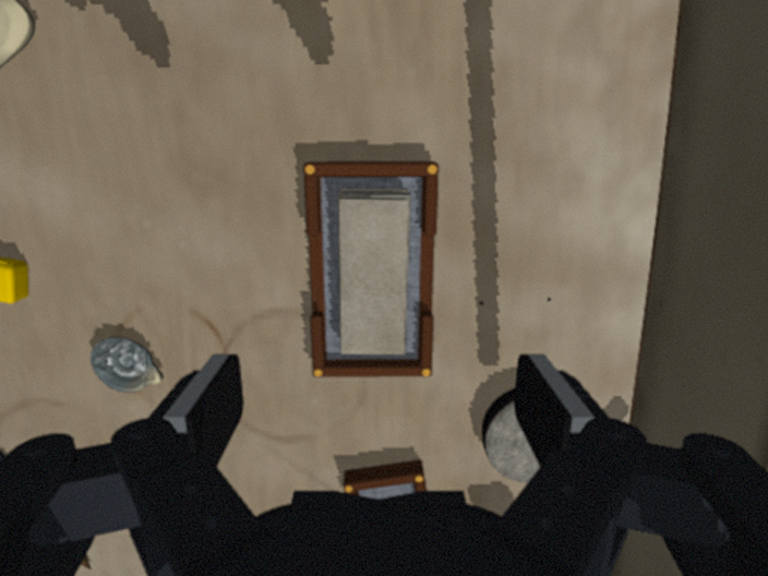

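Emit:
{"fn": "play_rows", "kwargs": {
  "plan": [
    [0,0,0,1,-5,5,1],
    [0.016,0,0,1,-9,9,1],
    [0.016,0,0,1,-12.5,13,1],
    [0.016,0,0,3,-15.3,16.9,1],
    [0.016,0,0,5,-15.3,16.9,1],
    [0.016,0,0,5,-15.3,16.9,1],
    [0.016,0,0,5,-15.3,16.9,1]
  ]
}}

```text
clock: 12.65
position: [421.0, 155.8, 88.9]
orientation: [1.247, 1.184, -1.249]
force: [0.3, 1.2, 0.6]
width: 0.998
```

```bash
python3 - <<'E'
from h import *
survey("w8"); row([(421,155.5,2,87)])
E
```

```text
w8 [426.2 227.9 231.5] 87.0
drum_1_mid 0.95 [224, 161, 275, 241]
bar_1 0.95 [264, 294, 332, 337]
sand_pad 0.92 [449, 0, 512, 24]
polish_tray 0.8 [420, 159, 510, 364]
pad_tray 0.67 [414, 0, 512, 59]
shell_sample 0.92 [194, 16, 269, 77]
(421, 155.5, 2, 87) [0.001, -0.0, -0.0] [8.75, -0.07, 0.15]
```

View pics/w8.png

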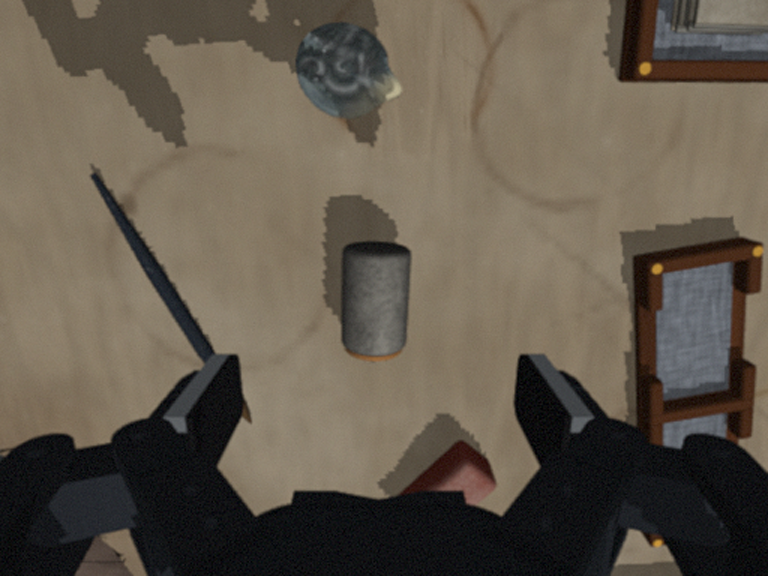

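Emit:
{"fn": "play_rows", "kwargs": {
  "plan": [
    [0,0,0,3.5,0,0.1,1],
    [0,0,0,6.5,0,0.1,1],
    [0,0,0,8,0,0.1,1],
    [0,0,0,8.4,0,0.1,1],
    [0,0,0,8.4,0,0.1,0.2],
    [0,0,0,8.4,0,0.1,0.2],
    [0,0,0,8.4,0,0.1,0.2],
    [0,0,0,8.4,0,0.1,0.2],
    [0,0,0,8.4,0,0.1,0.2],
    [0,0,0,8.4,0,0.1,0.2],
    [0,0,0,8.4,0,0.1,0.2],
    [0,0,0,8.4,0,0.1,0.2],
    [0,0,0,8.4,0,0.1,0.2]
  ],
  "grip_force": 40
}}

```text
clock: 14.35
position: [421.9, 155.5, 6.2]
orientation: [1.249, 1.183, -1.246]
force: [-1.7, -0.3, 7.3]
width: 0.361
```

```bash
python3 - <<'E'
from h import *
print(phi()); row([(421,155.5,120,87),(598,-105.5,120,91.5)])
E
```

```text
87.00629860375739
(421, 155.5, 120, 87) [0.0, -0.0, -0.002] [-11.38, -0.07, 0.0]
(598, -105.5, 120, 91.5) [-0.078, -0.0, -0.002] [-11.36, 18.97, 25.14]
```

Emit:
{"fn": "play_rows", "kwargs": {
  "plan": [
    [0,0,0,-3,0,0,0.2],
    [0,0,0,-7,0,0,0.2],
    [0,0,0,-11.4,0,0,0.2],
    [0,0,0,-11.4,3,4,0.2],
    [-0.04,0,0,-11.4,6,8,0.2],
    [-0.078,0,0,-11.4,9,12,0.2],
    [-0.078,0,0,-11.4,12,16,0.2],
    [-0.078,0,0,-11.4,15,20,0.2],
    [-0.078,0,0,-11.4,17.5,23,0.2],
    [-0.078,0,0,-11.4,19,25.1,0.2],
    [-0.078,0,0,-9,19,25.1,0.2],
    [-0.078,0,0,-7.5,19,25.1,0.2],
    [-0.078,0,0,-7.5,19,25.1,0.2],
    [-0.078,0,0,-7.5,19,25.1,0.2]
  ]
}}

```text
clock: 15.75
position: [597.5, -104.2, 80.4]
orientation: [1.189, 1.223, -1.189]
force: [0.3, -0.7, -0.8]
width: 0.364
```

```bash
python3 - <<'E'
from h import *
print(phi());survey("w9"); row([(598,-105.5,24,91.5)])
E
```

```text
91.56880273550577
w9 [597.1 -32.2 223.1] 91.6
drum_1_mid 0.74 [215, 191, 288, 321]
bar_1 0.79 [0, 249, 78, 312]
bar_1 0.69 [0, 1, 48, 37]
drum_rack 0.75 [206, 134, 293, 330]
polish_tray 0.74 [217, 1, 313, 66]
(598, -105.5, 24, 91.5) [-0.0, 0.0, -0.001] [5.67, -0.02, 0.03]
```

View pics/w9.png

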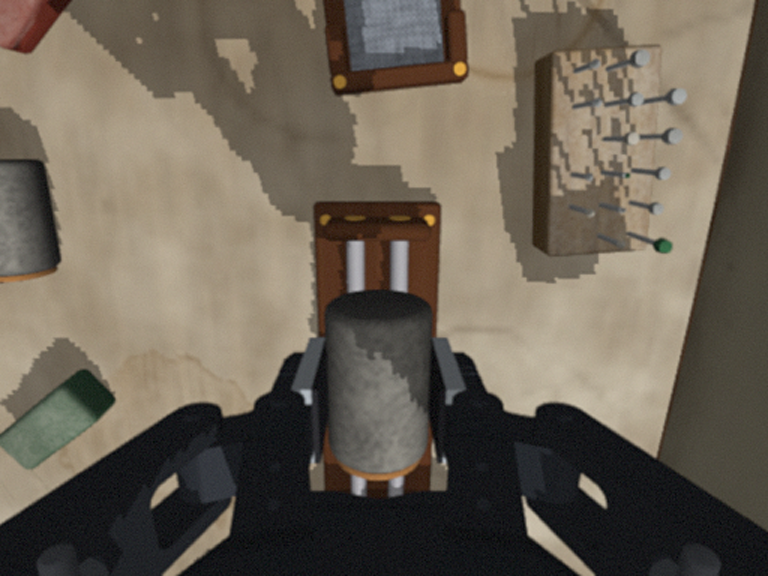

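```bash
python3 - <<'E'
from h import *
f=pickle.load(open("w9.pkl","rb"))
print(onplane(f,[(379/1.5,306/1.5),(375/1.5,467/1.5)],106.5)); print(onplane(f,[(u/1.5,v/1.5) for u,v in [(328,380),(432,380)]],90))
E
```

```text
[[ 598.48385599  -73.33522049  106.5       ]
 [ 598.72071979 -124.22220222  106.5       ]]
[[ 583.10332843 -104.62954043   90.        ]
 [ 616.31160668 -103.72152293   90.        ]]
```

Emit:
{"fn": "play_rows", "kwargs": {
  "plan": [
    [0,0,0,3,-0.1,0.65,0.2],
    [0,0,0,4.5,-0.1,0.65,0.2],
    [0,0,0,5.2,-0.1,0.65,0.2],
    [0,0,0,5.5,-0.1,0.65,0.2],
    [0,0,0,5.8,-0.1,0.65,0.2],
    [0,0,0,5.8,-0.1,0.65,0.2]
  ]
}}

```text
clock: 16.75
position: [597.4, -111.3, 23.6]
orientation: [1.19, 1.221, -1.19]
force: [-4.3, -0.6, 7.5]
width: 0.366
```

Emit:
{"fn": "play_rows", "kwargs": {
  "plan": [
    [0,0,0,0,0,0,0.5],
    [0,0,0,0,0,0,0.6],
    [0,0,0,0,0,0,0.75],
    [0,0,0,0,0,0,0.75],
    [0,0,0,-2,0,0,0.75],
    [0,0,0,-5,0,0,0.75],
    [0,0,0,-9,0,0,1],
    [0,0,0,-11,0,0,1],
    [0,0,0,-11,0,0,1],
    [0,0,0,-11,0,0,1]
  ]
}}

```text
clock: 17.75
position: [597.2, -111.9, 132.4]
orientation: [1.19, 1.221, -1.19]
force: [0.0, 0.3, -0.9]
width: 1.002
```

```bash
python3 - <<'E'
from h import *
survey("w10"); row([(430,-67,120,91),(430,-67,90,91),(430,-67,5,91)])
E
```

```text
w10 [596.6 -39.8 275. ] 91.5
drum_1_mid 0.79 [232, 153, 272, 227]
bar_1 0.71 [29, 0, 95, 38]
bar_1 0.59 [38, 214, 107, 268]
drum_rack 0.84 [216, 117, 286, 298]
polish_tray 0.85 [220, 2, 302, 59]
pad_tray 0.35 [217, 119, 286, 301]
(430, -67, 120, 91) [0.009, -0.0, 0.001] [1.19, -16.57, -4.89]
(430, -67, 90, 91) [0.009, -0.0, 0.001] [4.19, -16.57, -4.89]
(430, -67, 5, 91) [0.009, -0.0, 0.001] [12.69, -16.56, -4.89]
```

View pics/w10.png

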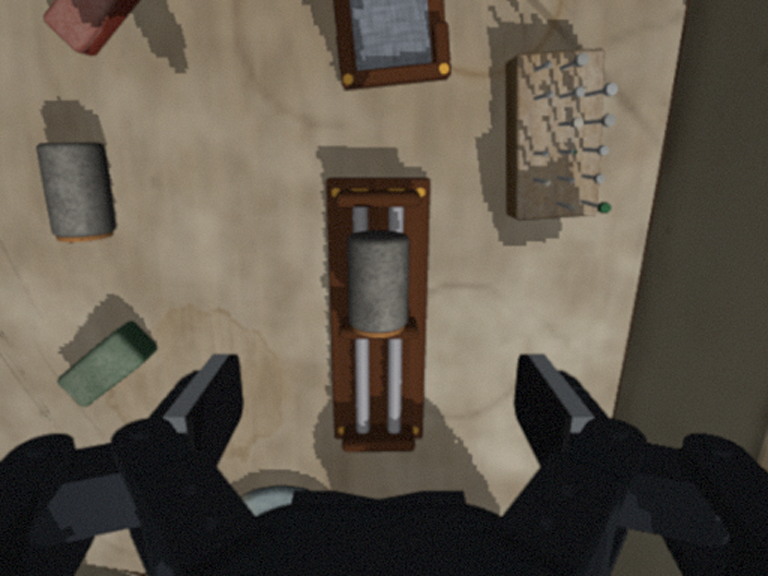

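```bash
python3 - <<'E'
from h import *
f=pickle.load(open("w10.pkl","rb"))
print(onplane(f,[(380/1.5,237/1.5),(378/1.5,333/1.5)],49.5)); print(onplane(f,[(u/1.5,v/1.5) for u,v in [(349,285),(408,285)]],33))
for y in(-100,-104,-108,-112):
  x0=599;a=np.linspace(0,2*np.pi,12,endpoint=False)
  print(y,(proj(f,[(598,y+26.5,49.5),(598,y-26.5,49.5)])*1.5).round().tolist())
E
```

```text
[[ 599.11635579  -83.42885885   49.5       ]
 [ 599.44693005 -134.48867344   49.5       ]]
[[ 583.11106894 -113.61290392   33.        ]
 [ 615.28544819 -112.79785765   33.        ]]
-100 [[378.0, 217.0], [376.0, 319.0]]
-104 [[378.0, 225.0], [375.0, 326.0]]
-108 [[378.0, 233.0], [375.0, 333.0]]
-112 [[378.0, 241.0], [375.0, 340.0]]
```

Emit:
{"fn": "play_rows", "kwargs": {
  "plan": [
    [0,0,0,1,-4.5,-1.3,1],
    [0,0,0,1,-9,-2.6,1],
    [0,0,0,1.5,-13,-4,1],
    [0,0,0,4,-16.6,-4.9,1],
    [0,0,0,8,-16.6,-4.9,1],
    [0,0,0,11,-16.6,-4.9,1],
    [0,0,0,12.3,-16.6,-4.9,1],
    [0,0,0,12.7,-16.6,-4.9,1],
    [0,0,0,12.7,-16.6,-4.9,1],
    [0,0,0,12.7,-16.6,-4.9,0.2],
    [0,0,0,12.7,-16.6,-4.9,0.2],
    [0,0,0,12.7,-16.6,-4.9,0.2],
    [0,0,0,12.7,-16.6,-4.9,0.2],
    [0,0,0,12.7,-16.6,-4.9,0.2],
    [0,0,0,12.7,-16.6,-4.9,0.2],
    [0,0,0,12.7,-16.6,-4.9,0.2],
    [0,0,0,12.7,-16.6,-4.9,0.2],
    [0,0,0,12.7,-16.6,-4.9,0.2]
  ]
}}

```text
clock: 19.95
position: [430.3, -67.2, 5.9]
orientation: [1.19, 1.22, -1.19]
force: [-1.3, -0.3, 9.1]
width: 0.374
```

```bash
python3 - <<'E'
from h import *
print(phi()); row([(430,-67,110,91),(600,-181,110,91.5)])
E
```

```text
91.47917281738378
(430, -67, 110, 91) [0.008, 0.001, -0.001] [-10.41, -0.02, -0.02]
(600, -181, 110, 91.5) [-0.0, 0.001, -0.001] [-10.39, 16.68, 11.82]
```

Emit:
{"fn": "play_rows", "kwargs": {
  "plan": [
    [0,0,0,-3,0,0,0.2],
    [0,0,0,-7,0,0,0.2],
    [0,0,0,-10.4,0,0,0.2],
    [0,0,0,-10.4,4,3,0.2],
    [0,0,0,-10.4,8,6,0.2],
    [0,0,0,-10.4,12,9,0.2],
    [0,0,0,-10.4,15.5,11.5,0.2],
    [0,0,0,-10.4,16.7,11.8,0.2],
    [0,0,0,-8,16.7,11.8,0.2],
    [0,0,0,-7,16.7,11.8,0.2],
    [0,0,0,-7,16.7,11.8,0.2],
    [0,0,0,-7,16.7,11.8,0.2]
  ]
}}

```text
clock: 21.15
position: [599.6, -180.4, 75.6]
orientation: [1.19, 1.222, -1.19]
force: [0.0, 0.9, -1.1]
width: 0.368
```

```bash
python3 - <<'E'
from h import *
print(phi());survey("w11"); row([(600,-181,23.5,91.5)])
f=pickle.load(open("w11.pkl","rb"))
E
```

```text
91.50666652100287
w11 [ 599.2 -108.4  218.3] 91.5
drum_1_mid 0.94 [223, 48, 282, 154]
bar_1 0.78 [0, 155, 55, 224]
drum_rack 0.86 [204, 12, 297, 222]
(600, -181, 23.5, 91.5) [-0.0, 0.0, -0.001] [5.22, -0.02, 0.02]
```

View pics/w11.png

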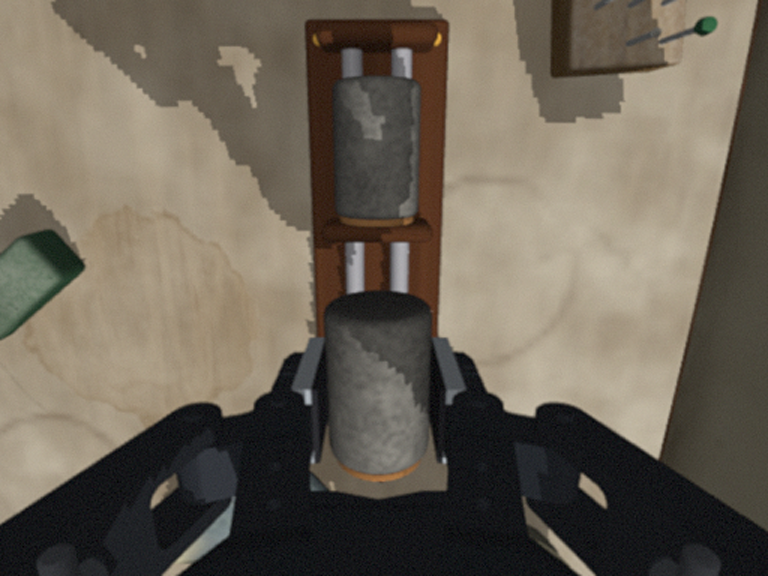

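Emit:
{"fn": "play_rows", "kwargs": {
  "plan": [
    [0,0,0,3,0,0.3,0.2],
    [0,0,0,4.2,0,0.3,0.2],
    [0,0,0,4.8,0,0.3,0.2],
    [0,0,0,5.1,0,0.3,0.2],
    [0,0,0,5.3,0,0.3,0.2],
    [0,0,0,5.3,0,0.3,0.2]
  ]
}}

```text
clock: 22.15
position: [599.8, -183.5, 23.6]
orientation: [1.189, 1.221, -1.191]
force: [-5.8, -0.1, 7.4]
width: 0.368
```

Emit:
{"fn": "play_rows", "kwargs": {
  "plan": [
    [0,0,0,0,0,0,0.5],
    [0,0,0,0,0,0,0.6],
    [0,0,0,0,0,0,0.75],
    [0,0,0,0,0,0,0.75],
    [0,0,0,-2,0,0,0.75],
    [0,0,0,-5,0,0,0.75],
    [0,0,0,-9,0,0,1],
    [0,0,0,-11,0,0,1],
    [0,0,0,-11,0,0,1],
    [0,0,0,-11,0,0,1]
  ]
}}

```text
clock: 23.15
position: [600.1, -183.8, 132.4]
orientation: [1.19, 1.221, -1.19]
force: [-1.4, 1.0, 0.1]
width: 0.999
```

```bash
python3 - <<'E'
from h import *
survey("w12"); row([(430.5,-175.5,130,38),(430.5,-175.5,90,38)])
E
```

```text
w12 [ 599.5 -111.7  275. ] 91.5
drum_1_mid 0.88 [227, 54, 273, 133]
bar_1 0.78 [20, 140, 95, 197]
drum_rack 0.69 [210, 24, 290, 232]
(430.5, -175.5, 130, 38) [0.934, 0.0, 0.001] [0.18, -16.9, -1.25]
(430.5, -175.5, 90, 38) [0.934, 0.0, 0.001] [4.18, -16.9, -1.25]
```

View pics/w12.png

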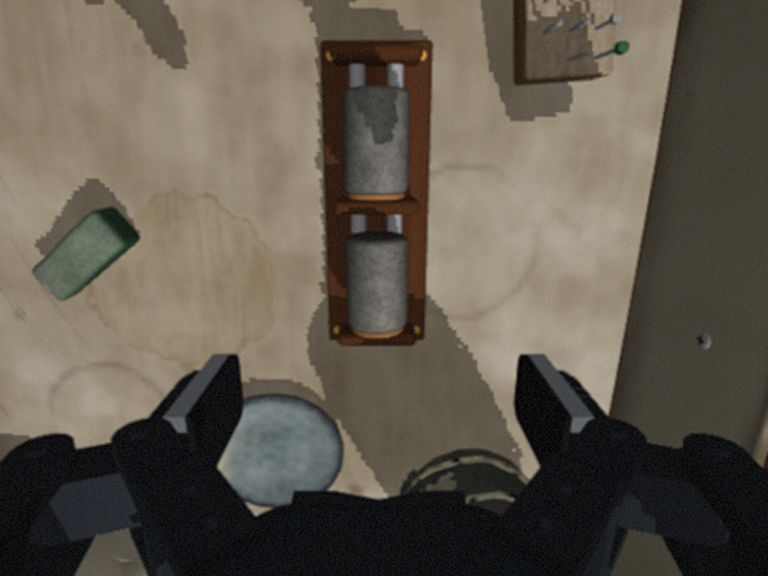

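Emit:
{"fn": "play_rows", "kwargs": {
  "plan": [
    [0.14,0,0,0.2,-3.5,-0.3,1],
    [0.28,0,0,0.2,-7,-0.6,1],
    [0.42,0,0,0.2,-10.5,-0.9,1],
    [0.56,0,0,0.2,-14,-1.2,1],
    [0.7,0,0,0.2,-16.9,-1.25,1],
    [0.84,0,0,2,-16.9,-1.25,1],
    [0.934,0,0,4.2,-16.9,-1.25,1],
    [0.934,0,0,4.2,-16.9,-1.25,1],
    [0.934,0,0,4.2,-16.9,-1.25,1]
  ]
}}

```text
clock: 24.45
position: [430.8, -175.3, 90.4]
orientation: [1.837, 0.636, -1.838]
force: [0.6, 0.1, 0.2]
width: 1.002
```

```bash
python3 - <<'E'
from h import *
print(phi());survey("w13"); row([(430.5,-175.5,5,38)])
E
```

```text
38.173960135246375
w13 [ 487.7 -130.2  233. ] 38.2
bar_1 0.98 [0, 0, 58, 36]
bar_1 0.67 [234, 161, 271, 239]
drum_rack 0.66 [329, 0, 505, 88]
(430.5, -175.5, 5, 38) [-0.0, -0.0, -0.001] [8.56, -0.05, 0.03]
```

View pics/w13.png

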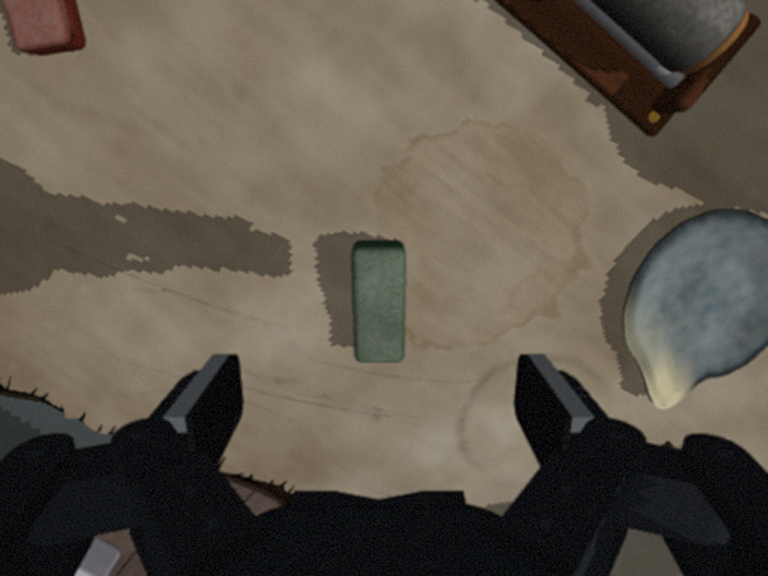

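Emit:
{"fn": "play_rows", "kwargs": {
  "plan": [
    [0,0,0,4,0,0,1],
    [0,0,0,7,0,0,1],
    [0,0,0,8.2,0,0,1],
    [0,0,0,8.6,0,0,1],
    [0,0,0,8.6,0,0,1],
    [0,0,0,8.6,0,0,0.1],
    [0,0,0,8.6,0,0,0.1],
    [0,0,0,8.6,0,0,0.1],
    [0,0,0,8.6,0,0,0.1],
    [0,0,0,8.6,0,0,0.1],
    [0,0,0,8.6,0,0,0.1],
    [0,0,0,8.6,0,0,0.1],
    [0,0,0,8.6,0,0,0.1],
    [0,0,0,8.6,0,0,0.1],
    [0,0,0,8.6,0,0,0.1]
  ]
}}

```text
clock: 26.35
position: [431.1, -175.8, 4.9]
orientation: [1.84, 0.632, -1.839]
force: [-1.3, -0.0, 7.4]
width: 0.295
```

```bash
python3 - <<'E'
from h import *
print(phi()); row([(430,-175,110,38),(600,39,110,97.4),(600,39,70,97.4)])
E
```

```text
37.9639346006651
(430, -175, 110, 38) [-0.001, -0.0, -0.001] [-10.51, -0.12, 0.04]
(600, 39, 110, 97.4) [-1.037, 0.0, -0.001] [-10.51, -6.54, -26.53]
(600, 39, 70, 97.4) [-1.037, 0.0, -0.001] [-6.51, -6.54, -26.53]
```

Emit:
{"fn": "play_rows", "kwargs": {
  "plan": [
    [0,0,0,-3,0,0,0.1],
    [0,0,0,-7,0,0,0.1],
    [0,0,0,-10.5,0,0,0.1],
    [-0.14,0,0,-10.5,-1,-4,0.1],
    [-0.28,0,0,-10.5,-2,-8,0.1],
    [-0.42,0,0,-10.5,-3,-12,0.1],
    [-0.56,0,0,-10.5,-4,-16,0.1],
    [-0.7,0,0,-10.5,-5,-20,0.1],
    [-0.84,0,0,-10.5,-6,-24,0.1],
    [-0.98,0,0,-10.5,-6.5,-26.5,0.1],
    [-1.037,0,0,-9,-6.5,-26.5,0.1],
    [-1.037,0,0,-6.5,-6.5,-26.5,0.1],
    [-1.037,0,0,-6.5,-6.5,-26.5,0.1],
    [-1.037,0,0,-6.5,-6.5,-26.5,0.1]
  ]
}}

```text
clock: 27.75
position: [599.3, 38.5, 69.3]
orientation: [1.113, 1.268, -1.115]
force: [0.1, 0.1, -0.7]
width: 0.296
```

```bash
python3 - <<'E'
from h import *
print(phi());survey("w14"); row([(600,39,11,97.4)])
E
```

```text
97.36778882804363
w14 [591.7 110.1 211.9] 97.4
bar_1 0.71 [0, 146, 88, 225]
bar_1 0.57 [219, 192, 283, 315]
drum_rack 0.73 [215, 312, 269, 331]
polish_tray 0.77 [198, 1, 301, 224]
(600, 39, 11, 97.4) [-0.0, 0.0, -0.001] [5.89, 0.0, -0.03]
```

View pics/w14.png

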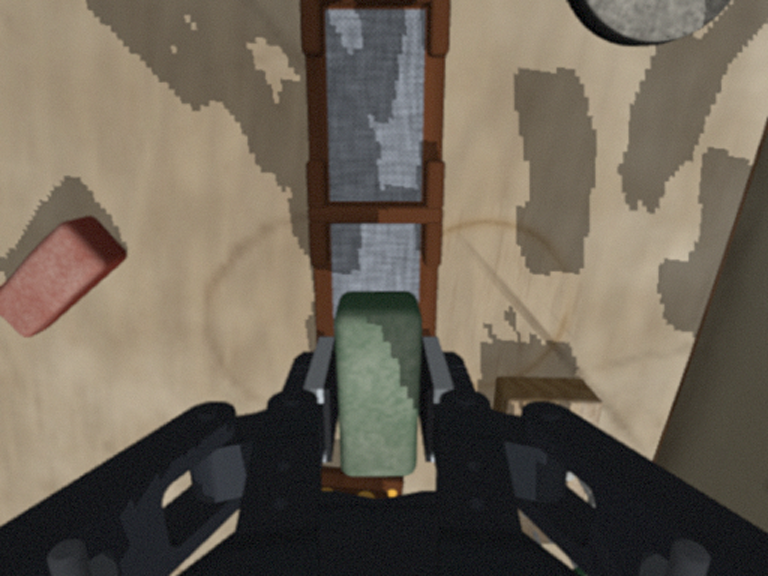

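```bash
python3 - <<'E'
from h import *
f=pickle.load(open("w14.pkl","rb"))
print(onplane(f,[(378/1.5,304/1.5),(378/1.5,474/1.5)],89).round(1),onplane(f,[(343/1.5,400/1.5),(415/1.5,400/1.5)],89).round(1)); print(onplane(f,[(u/1.5,v/1.5) for u,v in [(373,213)]],16))
E
```

```text
[[597.2  67.5  89. ]
 [604.5  11.1  89. ]] [[590.7  36.1  89. ]
 [612.1  38.8  89. ]]
[[593.165324   82.3704099  16.       ]]
```

Emit:
{"fn": "play_rows", "kwargs": {
  "plan": [
    [0,0,0,3,-0.1,0,0.1],
    [0,0,0,4.5,-0.1,0,0.1],
    [0,0,0,5.3,-0.1,0,0.1],
    [0,0,0,5.7,-0.1,0,0.1],
    [0,0,0,5.9,-0.1,0,0.1],
    [0,0,0,5.9,-0.1,0,0.1]
  ]
}}

```text
clock: 28.75
position: [599.1, 38.8, 11.1]
orientation: [1.114, 1.267, -1.113]
force: [-0.4, 0.7, -0.1]
width: 0.289
```

Not quite in contact; lower a little more, then release.

Emit:
{"fn": "play_rows", "kwargs": {
  "plan": [
    [0,0,0,0.15,0,0,0.1],
    [0,0,0,0.15,0,0,0.1],
    [0,0,0,0.1,0,0,0.5],
    [0,0,0,0.1,0,0,0.65],
    [0,0,0,0.1,0,0,0.65],
    [0,0,0,0,0,0,0.65],
    [0,0,0,-2,0,0,0.65],
    [0,0,0,-5,0,0,0.65],
    [0,0,0,-9,0,0,1],
    [0,0,0,-11,0,0,1],
    [0,0,0,-11,0,0,1],
    [0,0,0,-11,0,0,1]
  ]
}}

```text
clock: 29.95
position: [598.8, 38.4, 120.3]
orientation: [1.114, 1.267, -1.114]
force: [-0.3, -0.6, -0.4]
width: 1.001
```

```bash
python3 - <<'E'
from h import *
survey("w15"); row([(454.5,35.5,120,45),(454.5,35.5,90,45)])
E
```

```text
w15 [591.  109.9 262.9] 97.4
drum_1_mid 0.66 [215, 310, 250, 334]
bar_1 0.92 [39, 136, 118, 203]
bar_1 0.59 [234, 154, 270, 227]
drum_rack 0.86 [199, 274, 269, 330]
polish_tray 0.81 [210, 9, 292, 238]
(454.5, 35.5, 120, 45) [0.914, 0.0, 0.001] [-0.01, -14.32, -1.54]
(454.5, 35.5, 90, 45) [0.914, 0.0, 0.001] [2.99, -14.31, -1.54]
```

View pics/w15.png

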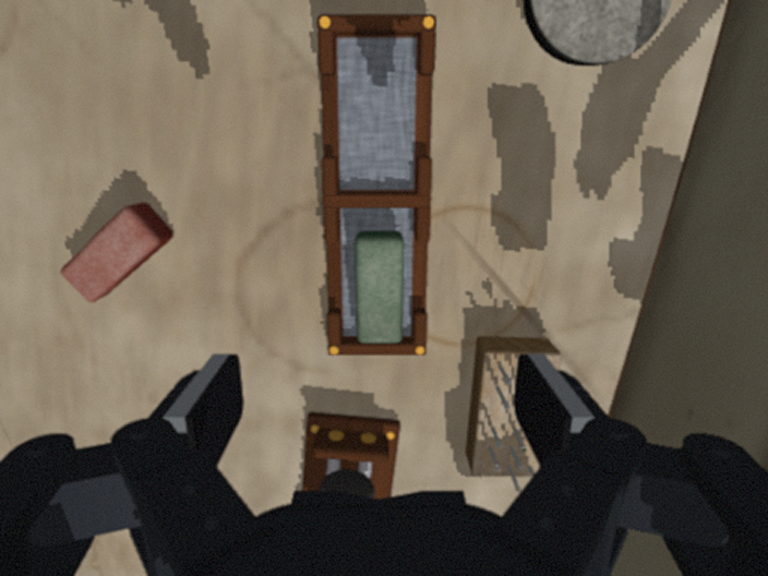

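```bash
python3 - <<'E'
from h import *
f=pickle.load(open("w15.pkl","rb"))
W=onplane(f,[(380/1.5,237/1.5),(380/1.5,341/1.5)],30);print(W.round(1),W.mean(0)); P=onplane(f,[(u/1.5,v/1.5) for u,v in [(325,22),(428,22),(334,350),(420,350)]],16);print(P.round(1),P.mean(0))
d=(W.mean(0)-P.mean(0))[:2];t=np.radians(7.4);print(d[0]*np.cos(t)+d[1]*np.sin(t),-d[0]*np.sin(t)+d[1]*np.cos(t))
E
```

```text
[[598.2  65.3  30. ]
 [605.6   8.4  30. ]] [601.92209534  36.84114015  30.        ]
[[ 5.586e+02  1.639e+02  1.600e+01]
 [ 6.080e+02  1.703e+02  1.600e+01]
 [ 5.808e+02 -6.800e+00  1.600e+01]
 [ 6.303e+02 -4.000e-01  1.600e+01]] [594.41079009  81.76869291  16.        ]
1.6622738445519234 -45.5207815126505
```

Emit:
{"fn": "play_rows", "kwargs": {
  "plan": [
    [0.14,0,0,0,-3,-0.3,1],
    [0.28,0,0,0,-6,-0.6,1],
    [0.42,0,0,0,-9,-0.9,1],
    [0.56,0,0,0,-12,-1.2,1],
    [0.7,0,0,0,-14.3,-1.5,1],
    [0.84,0,0,2,-14.3,-1.5,1],
    [0.914,0,0,3,-14.3,-1.5,1],
    [0.914,0,0,3,-14.3,-1.5,1],
    [0.914,0,0,3,-14.3,-1.5,1]
  ]
}}

```text
clock: 31.25
position: [455.1, 35.3, 90.4]
orientation: [1.758, 0.732, -1.758]
force: [0.9, -1.0, -0.3]
width: 1.002
```

```bash
python3 - <<'E'
from h import *
print(phi());survey("w16"); row([(454.5,35.5,4.5,45)])
E
```

```text
45.18281753074969
w16 [506.1  86.9 233. ] 45.2
drum_1_mid 0.7 [499, 175, 512, 215]
bar_1 0.87 [363, 1, 461, 93]
bar_1 0.84 [231, 158, 274, 243]
drum_rack 0.86 [440, 124, 512, 256]
polish_tray 0.87 [271, 0, 481, 126]
shell_sample 0.42 [0, 1, 7, 27]
(454.5, 35.5, 4.5, 45) [0.0, -0.0, -0.0] [8.6, -0.08, 0.01]
```

View pics/w16.png

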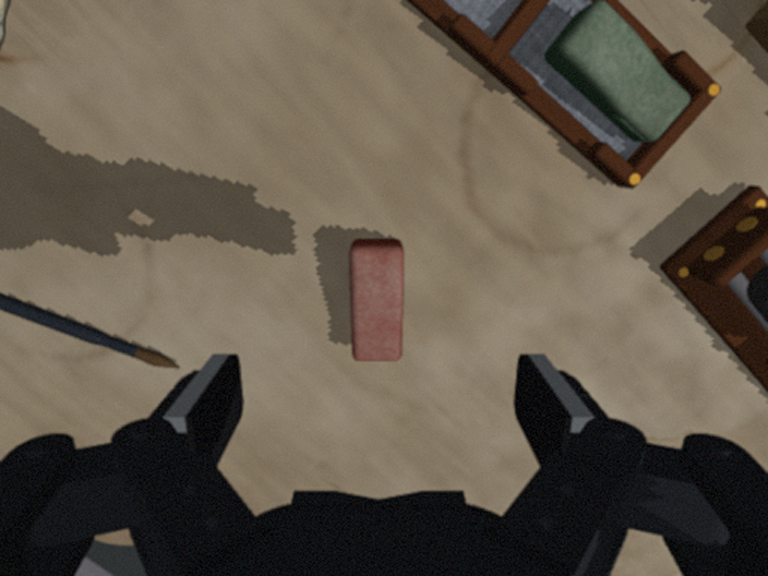

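Emit:
{"fn": "play_rows", "kwargs": {
  "plan": [
    [0,0,0,4,0,0,1],
    [0,0,0,7,0,0,1],
    [0,0,0,8.2,0,0,1],
    [0,0,0,8.6,0,0,1],
    [0,0,0,8.6,0,0,1],
    [0,0,0,8.6,0,0,0.1],
    [0,0,0,8.6,0,0,0.1],
    [0,0,0,8.6,0,0,0.1],
    [0,0,0,8.6,0,0,0.1],
    [0,0,0,8.6,0,0,0.1],
    [0,0,0,8.6,0,0,0.1],
    [0,0,0,8.6,0,0,0.1],
    [0,0,0,8.6,0,0,0.1],
    [0,0,0,8.6,0,0,0.1],
    [0,0,0,8.6,0,0,0.1]
  ]
}}

```text
clock: 33.15
position: [455.4, 35.1, 4.9]
orientation: [1.761, 0.729, -1.759]
force: [-0.8, 0.3, 7.8]
width: 0.295
```

```bash
python3 - <<'E'
from h import *
print(phi()); row([(455,35,110,45),(589,125,110,97.4),(589,125,70,97.4)])
E
```

```text
45.00887695725163
(455, 35, 110, 45) [0.0, -0.001, -0.001] [-10.51, -0.01, 0.03]
(589, 125, 110, 97.4) [-0.914, -0.0, -0.001] [-10.5, 3.1, -15.81]
(589, 125, 70, 97.4) [-0.914, -0.0, -0.001] [-6.5, 3.1, -15.81]
```

Emit:
{"fn": "play_rows", "kwargs": {
  "plan": [
    [0,0,0,-3,0,0,0.1],
    [0,0,0,-7,0,0,0.1],
    [0,0,0,-10.5,0,0,0.1],
    [-0.14,0,0,-10.5,0.5,-3,0.1],
    [-0.28,0,0,-10.5,1,-6,0.1],
    [-0.42,0,0,-10.5,1.5,-9,0.1],
    [-0.56,0,0,-10.5,2.2,-12,0.1],
    [-0.7,0,0,-10.5,3,-15,0.1],
    [-0.84,0,0,-10.5,3.1,-15.8,0.1],
    [-0.914,0,0,-9,3.1,-15.8,0.1],
    [-0.914,0,0,-6.5,3.1,-15.8,0.1],
    [-0.914,0,0,-6.5,3.1,-15.8,0.1],
    [-0.914,0,0,-6.5,3.1,-15.8,0.1]
  ]
}}

```text
clock: 34.45
position: [588.2, 124.8, 69.3]
orientation: [1.113, 1.268, -1.115]
force: [-0.4, 0.4, 0.6]
width: 0.292
```

```bash
python3 - <<'E'
from h import *
print(phi());survey("w17"); row([(589,125,10.5,97.4)])
E
```

```text
97.3730551252737
w17 [580.6 196.3 212. ] 97.4
bar_1 0.69 [223, 195, 286, 317]
bar_1 0.67 [234, 317, 269, 332]
polish_tray 0.78 [203, 137, 297, 326]
pad_tray 0.77 [224, 0, 330, 19]
(589, 125, 10.5, 97.4) [-0.0, 0.0, -0.001] [5.93, 0.01, -0.0]
```

View pics/w17.png

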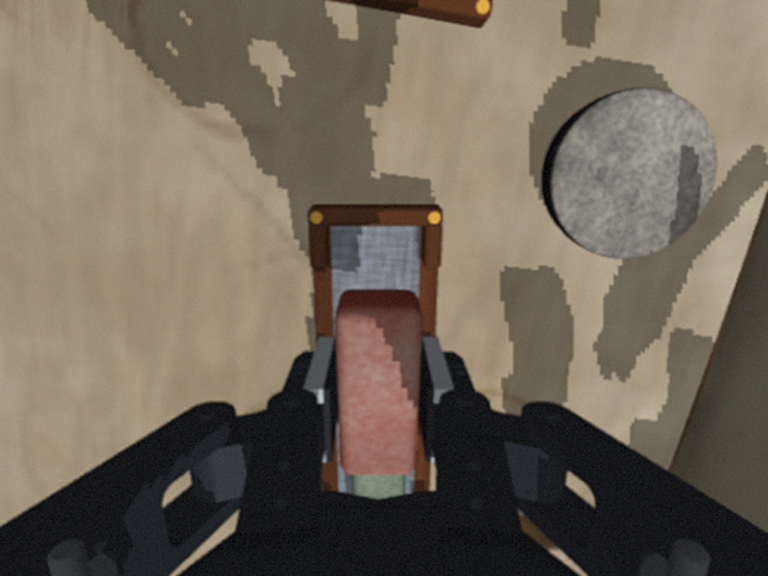

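Emit:
{"fn": "play_rows", "kwargs": {
  "plan": [
    [0,0,0,3,0,-0.1,0.1],
    [0,0,0,4.5,0,-0.1,0.1],
    [0,0,0,5.3,0,-0.1,0.1],
    [0,0,0,5.8,0,-0.1,0.1],
    [0,0,0,6.05,0,-0.1,0.1],
    [0,0,0,6.05,0,-0.1,0.1],
    [0,0,0,6.05,0,-0.1,0.1],
    [0,0,0,6,0,-0.1,0.5],
    [0,0,0,6,0,-0.1,0.6],
    [0,0,0,6,0,-0.1,0.6],
    [0,0,0,6,0,-0.1,0.6],
    [0,0,0,4,0,-0.1,0.6],
    [0,0,0,1,0,-0.1,0.6],
    [0,0,0,-4,0,-0.1,0.7],
    [0,0,0,-9,0,-0.1,1],
    [0,0,0,-14,0,-0.1,1],
    [0,0,0,-14,0,-0.1,1],
    [0,0,0,-14,0,-0.1,1]
  ]
}}

```text
clock: 36.65
position: [589.1, 126.1, 210.7]
orientation: [1.115, 1.265, -1.112]
force: [-0.2, 0.6, -0.5]
width: 1.001
```

```bash
python3 - <<'E'
from h import *
survey("w18"); f=shot("side"); save(f,"side18",2.5,(70,120,380,330))
f=shot("top"); save(f,"top18",2.3,(80,80,420,320)); print(spotter.spot_in("shell_sample",f)[:2])
E
```

```text
w18 [581.  197.6 353.3] 97.4
drum_1_mid 0.68 [230, 323, 247, 332]
bar_1 0.88 [239, 216, 264, 264]
sand_pad 0.57 [240, 1, 286, 28]
drum_rack 0.55 [213, 296, 260, 331]
polish_tray 0.56 [220, 125, 277, 271]
pad_tray 0.79 [218, 1, 302, 54]
shell_sample 0.64 [74, 2, 119, 33]
[{'bbox': [177.6, 182.4, 193.4, 201.9], 'score': 0.52}]
```

View pics/w18.png

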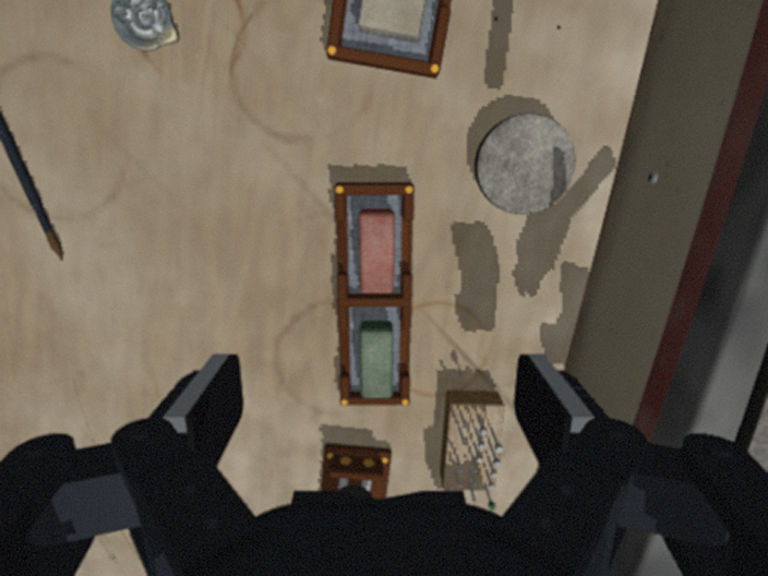

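View pics/side18.png

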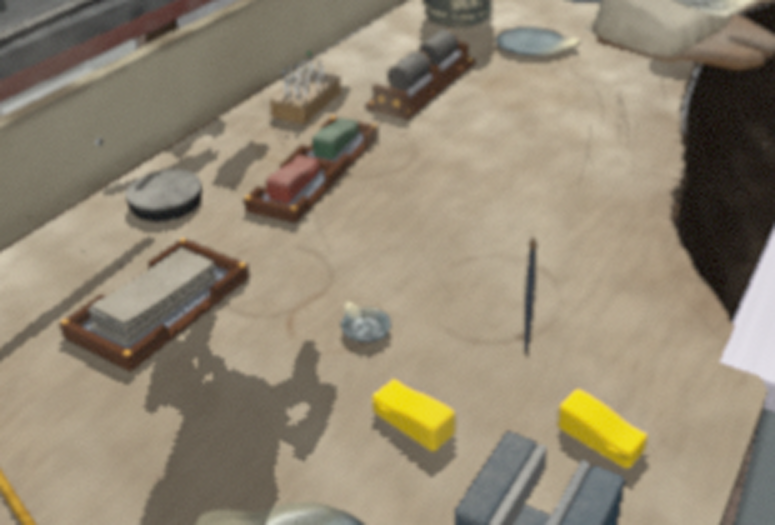

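View pics/top18.png

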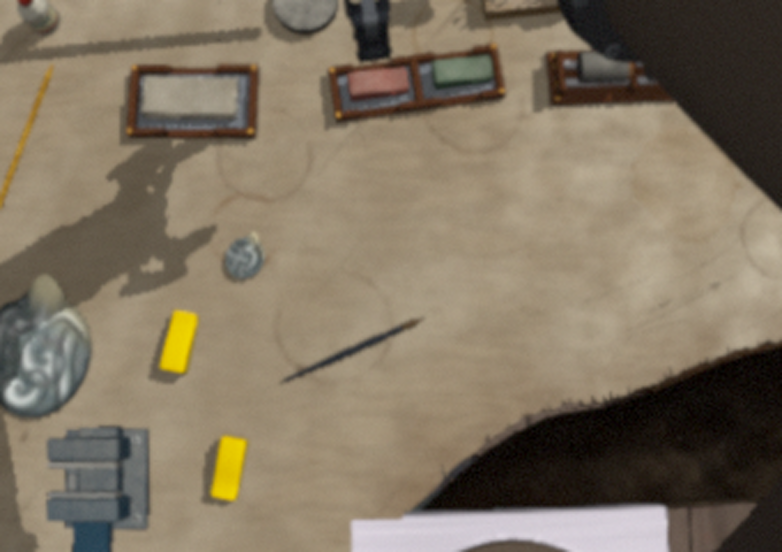

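```bash
python3 - <<'E'
from h import *
np.set_printoptions(suppress=True,precision=1)
G=lambda n:pickle.load(open(n+".pkl","rb"))
def on(n,pts,z): return onplane(G(n),[((u+.5)/1.5-.5,(v+.5)/1.5-.5) for u,v in pts],z)
def rel(p,c,th):
    d=(p-np.array(c))[:2] if len(p)>2 else p-np.array(c); t=np.radians(th); return np.array([d[0]*np.cos(t)+d[1]*np.sin(t),-d[0]*np.sin(t)+d[1]*np.cos(t)])
pc=(594.4,81.7)
r_=on("w18",[(361,211),(394,211),(362,293),(394,293)],30).mean(0)[:2]; g=on("w18",[(361,327),(392,327),(361,397),(394,397)],30).mean(0)[:2]
print("red",rel(r_,pc,7.4),"green",rel(g,pc,7.4))
p=on("w7",[(339,197),(409,199),(341,353),(407,353)],27).mean(0)[:2]; pins=on("w7",[(310,169),(432,169),(318,373),(427,373)],16).mean(0)[:2]; print("pad",p,pins,rel(p,pins,-2.1))
a=on("w12",[(377,90),(377,196)],49.5).mean(0)[:2]; b=on("w12",[(376,238),(376,333)],49.5).mean(0)[:2]
print("drums",rel(a,(599,-143.5),1.5),rel(b,(599,-143.5),1.5))
def T(obs):
    rs=[]
    for n,(u,v) in obs: o,d=ray(G(n),[((u+.5)/1.5-.5,(v+.5)/1.5-.5)]); rs.append((o,d[0]))
    return tri(rs)[0]
print("green near-end mid height",T([("w15",(380,341)),("w18",(377,397))]))
print("drumA crown near",T([("w10",(378,333)),("w12",(377,197))]), "drumB grab/w12 n/a")
E
```

```text
red [ 2.6 42.6] green [  1.9 -43.7]
pad [582.4 319.4] [581.  317.5] [1.3 1.9]
drums [ 1.1 32.2] [  0.6 -37.6]
green near-end mid height [606.    5.9  24.1]
drumA crown near [ 599.6 -136.2   45. ] drumB grab/w12 n/a
```

```bash
python3 - <<'E'
from h import *
print(r.sign_off(), r.state()["clock"])
E
```

```text
the job is handed in; nothing more can be done
the job is handed in; nothing more can be done
```

I put all five things in their places and handed the job in at about 37 s of the 112 s allowed. The sign-off reports no verdict, so these are my own last camera measurements, each in the frame of its rack or tray:

| Thing | Place | x (mm) | y (mm) |
|---|---|---|---|
| Drum | rack, +y half | 1 | 32 to 34.5 (two views) |
| Drum | rack, −y half | 1 | −38 |
| Red bar | polish tray, + bay | 3 | 43 |
| Green bar | polish tray, − bay | 2 | −44 |
| Wad of sheets | pad tray | 1 | 2 |

- **Position:** all of these are inside the judged limits. The wad was last measured just after it was placed; the final pictures show it unchanged.
- **Shell and decoys:** the shell shows at the same spot in the top picture within about 1 px, roughly 2 mm. The yellow look-alike bars were not touched.
- **Heights, which partly disagreed:** the final two-view height check covered only two points and read 4 to 6 mm low on both. The drum's top gave 45 mm against 49.5 expected, and the green bar's top 24 mm against 30. I put that down to marking rounded edges by eye. I relied instead on both drums and the wad meeting their seats at the expected heights with light force (about 4 to 8 N). For the bars I had only the arm's height at release. The final pictures show everything lying flat.

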